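# Make up the compression nut on the sampling port

## Robot

A 6-joint arm with a two-finger parallel gripper is mounted at the origin on a cart in front of the work surface, level with it; the furniture and walls round the work are solid. World frame = base frame: x ahead of the robot, y to its left, z up, the work surface at z = 0. Lengths are in m, angles in rad, forces in N, time in s.
With the tool pointing down it reaches from about 0.3 to 0.875 m from the base axis. Payload 6.4 kg.
Tool frame: the origin (TCP) lies on the centre line of the jaws, within the pads' length; the fingertips stand 17 mm ahead of it and the grasp point (between the pads) lies 2 mm behind it; z points along the fingers, x is the direction in which the jaws open and shut, and the axes are right-handed (so a half turn about z gives the same grasp; the last joint's range is limited). The gripper opens to 85 mm and grips with 20 to 120 N. Pads are 22 mm wide; open, the fingers measure 114 mm over their backs; the gripper's body (76 mm by 85 mm) begins 54 mm behind the grasp point. The pads swing forward as they close: fully open they stand 13 mm farther back than shut.
Start: joints at [1.103, 0.181, 1.607, -0, 1.354, -0.206], TCP at [0.149, 0.555, 0.248] pointing down, gripper open.
Joint ranges: [-2.99, 2.99], [-0.89, 2.07], [0.3, 2.58], [-1.14, 4.28], [0, 2.63], [-3.12, 3.12]. Speed limits (rad/s): [2.57, 2.57, 3.01, 3.14, 3.14, 3.14].

## Interface

Orientations are given as a unit quaternion [w, x, y, z].
In Python, from bench import ctrl gives the robot as it stands.
- The arm moves only by the tool servo_tool, never from a script. Its argument "increments" is text: rows parted by semicolons, each of 5 numbers parted by spaces: the shift along the tool's x, y, z in cm, then the turn about the tool's z in rad, then the opening, from 0 (shut) to 1 (fully open). In form: dx dy dz yaw gripper; .... A call has 1 to 10 rows; each row shifts and turns the commanded pose from where the row before left it, along the tool's axes as they then stand; what a row does not reach is not made up. A row lasts 1/8 s, in which the tool goes at most 62.5 mm and 10.7 degrees, less where a joint would pass 70% of its speed; a pose out of reach is approached as far as the arm can. A call is refused whole if a number of a shift passes 6.25 or a number of a turn 0.188, either way. A call with a gripper value outside its range is refused whole. The fingers move at their own pace and stop on an object; the grip force is fixed at half the most. Time passes only in rows, so rows that do not move let the fingers close. It gives the time, the measured TCP pose, the force and the opening at its end, in the units of the state.
- ctrl.get_obs(): the state, without advancing time (a new reading comes with each control period).
- ctrl.camera(name): name is "scene" or "top" or "wrist"; returns (picture, depth): 420x560x3 uint8, red, green, blue; 420x560 float32, m along the optical axis (not along the pixel's ray), 0 where there is no reading.
- ctrl.camera_params(name): a dict with "mtx" (3x3 intrinsics, pixels), "position" and "attitude" of the camera in the world; the wrist camera has in their place "tool_from_camera" (4x4, takes a point from camera to tool coordinates, whose origin is the TCP and whose axes are the tool frame's). Camera axes: x right, y down, z forward; pixel columns grow to the right and rows downward; lengths in m; the calibration is good to about 2 mm. A picture is of the moment at which its call begins: read the wrist's pose just before it. camera_params takes no time and is no camera call.
- ctrl.hand_in(): hands the job in, once; it reports no verdict.
The state is a dict: "time_s": time; "q": joint angles; "dq": joint speeds; "joint_efforts": joint torques, N m; "eef_pos": TCP position; "eef_rot": TCP orientation; "wrist_force": force on the tool from outside, world axes, zero at the start; "torque": the same for the moment, N m; "opening": opening from 0.0 (shut) to 1.0 (fully open).
Only numpy, scipy, OpenCV 4.12 (cv2) and the standard library are available. Lean on these libraries where they do the work, as an engineer would, in place of code of your own. Each camera call takes 0.05 s, during which the arm holds its last target.

## Task

Run the brass nut on the slanted sampling port clockwise with the fingers until it is finger-tight (its red line stands over the black line of the ring below) and let go of it. Then put the open-ended wrench on it and tighten it one flat more, a sixth of a turn (60 degrees), until the red line stands over the yellow line, without turning it past that; the nut must not be turned beyond finger-tight with the fingers. Take the wrench off and lay it flat on the bench clear of the stand, without dropping it, and leave the other things where they are.

Things in the scene. Friction and masses are not known exactly. Their poses are not given: they have to be found in the camera images.
- stand: Fixed sampling stand: aluminium base plate 130x120x12 mm, grey pedestal 62x58 mm up to 84 mm high, with a steel port that leans 30 degrees from vertical toward the robot's side. Origin on the bench; plate spans x -55 to +75 mm, y +-60 mm; x level, away from the robot; y left.
- nut_centre (a point): Centre of the brass hexagon nut; fixed in the stand. z: nut axis, outward; x: up the slope, away; y: level, left. Nut 30 mm across flats, z -17 to +17 mm; tube stub 12 mm thick up to z = +43 mm turns with it. Thread 24 mm thick below to z = -37, then a fixed ring 66 mm wide with a black line at 225 and a yellow line at 165 degrees (in x-y, +x toward +y). Red line down one flat and over the top.
- run (a joint): Turn of the nut on its free thread, rad, grows clockwise seen from outside (negative about z of nut_centre); easy, 0.06 N m. Stops at 1.60 = finger-tight. The red line (middle of a flat) stands at 225 deg + (1.60 - run - tighten) rad, so at finger-tight the flats lie parallel to 15, 75, 135 .. 315 deg.
- tighten (a joint): Turn of the nut beyond finger-tight, rad, 0 at the start, grows clockwise as run does. Stiff: 0.6 N m, stays where it is left; begins to move when run is at its stop. One flat = 1.047.
- wrench: Loose open-ended wrench, 200 mm long, 0.16 kg, lying flat. Origin under the middle of the blue grip; x toward the jaw, z up. Grip 22 mm wide, 20 mm thick (z 0 to 20), x -65 to +45 mm. Steel head 14 mm thick (z 0 to 14), 56 mm wide; jaw gap 32 mm, open toward +x, floor at x = 97, rounded tips end at x = 137 mm.
- wrench_jaw (a point): Point of the wrench where the nut's centre belongs: middle of the jaw gap, at x = 115, y = 0, z = 7 mm of the wrench; axes as the wrench.
- beaker: Bystander: clear 250 ml beaker, 72x78x94 mm, origin under its centre.
- red_vial: Bystander: small white bottle with a red cap, 25x25x52 mm, origin under its centre.
- white_vial: Bystander: small white bottle with a white cap, 25x25x59 mm, origin under its centre.
- timer: Bystander: flat grey bench timer, 62x66x19 mm, origin under its centre.
Not all that is in view belongs to the job. Several things have the shape of the stand; the one meant has the colours described above.

How it is judged:
By the outcome, as a careful person would: the job done as asked, in the order asked, and still so for the second after the job is handed in, with the robot touching nothing.
It also fails if it takes over 70 s, if anything falls off the work surface, if the arm or the gripper's body presses on something with over 40 N, if the wrist force passes 120 N, or if a joint passes its speed limit or range.

## Working session

There is one attempt and no reset: what is moved stays moved. The work goes in short steps, Python scripts to look and compute and a tool call to move; the robot and the scene stay as the last step left them, time stands still between calls to the robot, and variables do not carry over. Pictures are saved under pics/ and viewed, and the job is handed in when it is done.

Besides the shell and the picture viewer there is one more tool, called after "Emit:" as name(argument=value, ...), one argument or row to a line, values as JSON. servo_tool: Moves the arm, as the interface text tells. Its arguments: {"type":"object","properties":{"increments":{"type":"string"}},"required":["increments"]}

```bash
ls; mkdir -p pics
cat > h.py <<'E'
import numpy as np, cv2
from bench import ctrl
from scipy.spatial.transform import Rotation as R
np.set_printoptions(precision=4,suppress=True)
def Rq(q): return R.from_quat([q[1],q[2],q[3],q[0]]).as_matrix()
def snap(name,fn=None):
    o=ctrl.get_obs(); p=ctrl.camera_params(name); im,d=ctrl.camera(name)
    K=np.array(p['mtx'])
    if name=='wrist':
        T=np.eye(4);T[:3,:3]=Rq(o['eef_rot']);T[:3,3]=o['eef_pos'];T=T@np.array(p['tool_from_camera'])
        Rc,t=T[:3,:3],T[:3,3]
    else:
        a=np.array(p['attitude']); Rc=Rq(a) if a.size==4 else a.reshape(3,3); t=np.array(p['position'])
    if fn: cv2.imwrite('pics/'+fn+'.png',im[:,:,::-1]); np.savez('pics/'+fn+'.npz',im=im,d=d,K=K,R=Rc,t=t)
    return im,d,K,Rc,t
def load(fn):
    z=np.load('pics/'+fn+'.npz'); return z['im'],z['d'],z['K'],z['R'],z['t']
def cloud(d,K,Rc,t):
    v,u=np.mgrid[:d.shape[0],:d.shape[1]]
    P=np.stack([(u-K[0,2])/K[0,0]*d,(v-K[1,2])/K[1,1]*d,d],-1)
    return P@Rc.T+t
def onplane(u,v,z,K,Rc,t):
    r=Rc@np.array([(u-K[0,2])/K[0,0],(v-K[1,2])/K[1,1],1]); return t+r*(z-t[2])/r[2]
def proj(P,K,Rc,t):
    c=(np.atleast_2d(P)-t)@Rc; return np.c_[c[:,0]/c[:,2]*K[0,0]+K[0,2],c[:,1]/c[:,2]*K[1,1]+K[1,2]]
def crop(im,box,s,fn):
    u0,v0,u1,v1=box; c=cv2.resize(im[v0:v1,u0:u1],None,fx=s,fy=s,interpolation=cv2.INTER_CUBIC)
    cv2.imwrite('pics/'+fn+'.png',c[:,:,::-1])
def obs():
    o=ctrl.get_obs(); 
    for k in ('time_s','q','eef_pos','eef_rot','wrist_force','torque','opening'): print(k,np.round(o[k],4))
    return o
E
python3 - <<'E'
from h import *
obs()
for n in ('scene','top','wrist'):
    im,d,K,Rc,t=snap(n,n+'0'); print(n,K[0,0],t,Rc.tolist())
E
```

```text
pics
time_s 0.0
q [ 1.1027  0.1816  1.608   0.      1.3538 -0.2063]
eef_pos [0.1485 0.5549 0.2474]
eef_rot [ 0.0004  0.7934  0.6088 -0.0008]
wrist_force [-0.2907  0.139  -0.012 ]
torque [ 0.018   0.0229 -0.0056]
opening 1.0005
scene 503.4863844887731 [0.2085 0.7531 1.0059] [[-0.8774193357016673, -0.35011019821320677, 0.32796060501827656], [-0.47972050134029376, 0.6376643409890235, -0.6027042631547014], [0.0018841259676964928, -0.6861538000609947, -0.7274540622824195]]
top 446.6116700121729 [0.4786 0.0036 1.5043] [[0.012787571232501441, -0.9942293339227437, 0.10651060787316516], [-0.9997807272885342, -0.014479557865816858, -0.015127450096439031], [0.016582381143354953, -0.1062938096577026, -0.9941964849384998]]
wrist 323.54280089186966 [0.0841 0.5721 0.3738] [[0.25860586143629777, 0.9315253019400486, 0.2557022101513593], [0.9659826431566901, -0.2491793895551723, -0.06918934123782669], [-0.0007359013541754614, 0.2648966660160359, -0.9642765240234689]]
```

View pics/scene0.png

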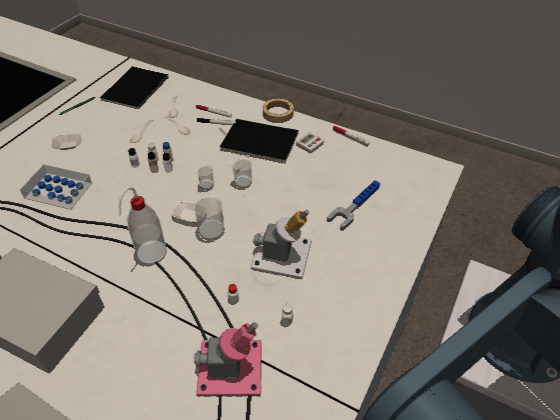

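View pics/top0.png

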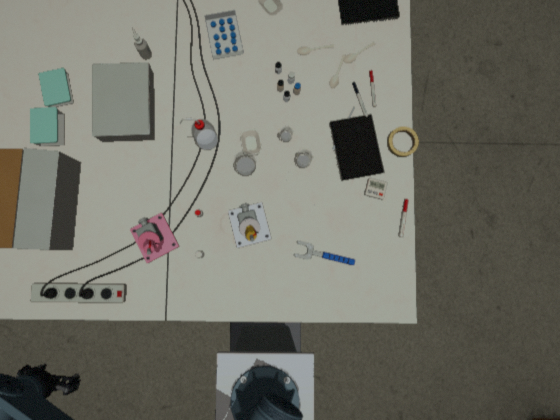

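View pics/wrist0.png

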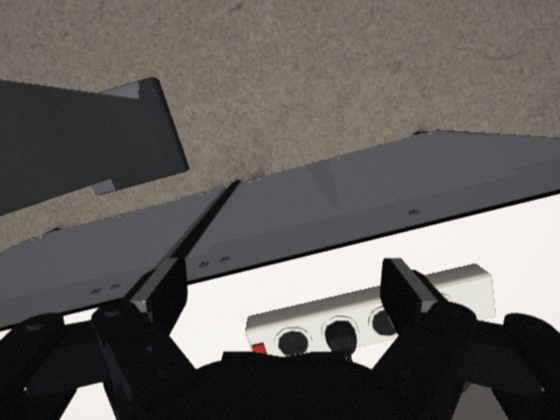

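Two stand shapes are in view. One is aluminium with a brass nut, at scene (282,245) and top (250,225). The other is all pink, at scene (230,360) and top (153,237). The brass one fits the description. The wrench is at scene (355,205) and top (325,254). I'll confirm with an enlarged crop and measure.

Run:
```python
from h import *
im,d,K,Rc,t=load('scene0')
crop(im,(235,170,395,290),5,'c_scene0')
im,d,K,Rc,t=load('top0')
crop(im,(210,190,370,280),5,'c_top0')
for n in('scene0','top0'):
    im,d,K,Rc,t=load(n);P=cloud(d,K,Rc,t)
    hsv=cv2.cvtColor(im,cv2.COLOR_RGB2HSV)
    blue=(hsv[...,0]>100)&(hsv[...,0]<125)&(hsv[...,1]>120)&(P[...,0]<0.45)&(P[...,2]>0.005)&(P[...,2]<.04)&(abs(P[...,1])<.4)
    p=P[blue]; print(n,'blue',len(p),p.mean(0),p.min(0),p.max(0))
    r=cv2.minAreaRect((p[:,:2]*1000).astype(np.float32)); print(r)
    br=(hsv[...,0]>10)&(hsv[...,0]<28)&(hsv[...,1]>110)&(P[...,2]>0.08)&(P[...,2]<.25)&(P[...,0]<.6)&(abs(P[...,1])<.2)
    p=P[br]; print('brass',len(p),p.mean(0),p.min(0),p.max(0))
```

```text
scene0 blue 61 [ 0.4453 -0.2626  0.0173] [ 0.4387 -0.2872  0.0061] [ 0.45   -0.2271  0.0243]
((444.36663818359375, -257.1549072265625), (60.0911979675293, 11.253602027893066), 89.96526336669922)
brass 255 [0.5344 0.0601 0.1398] [0.5128 0.0389 0.0923] [0.5612 0.0704 0.1651]
top0 blue 21 [ 0.4268 -0.2595  0.0197] [ 0.0395 -0.2887  0.0123] [0.4484 0.0635 0.0351]
((252.11581420898438, -103.07035827636719), (27.32535743713379, 539.4844970703125), 49.03116226196289)
brass 97 [0.5371 0.0502 0.1514] [0.5159 0.0343 0.1187] [0.5571 0.0655 0.1693]
```

View pics/c_scene0.png

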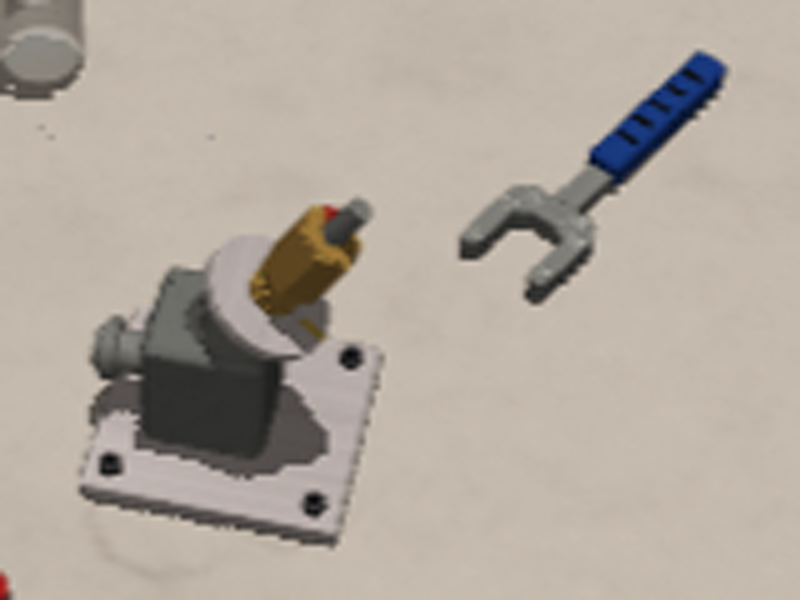

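View pics/c_top0.png

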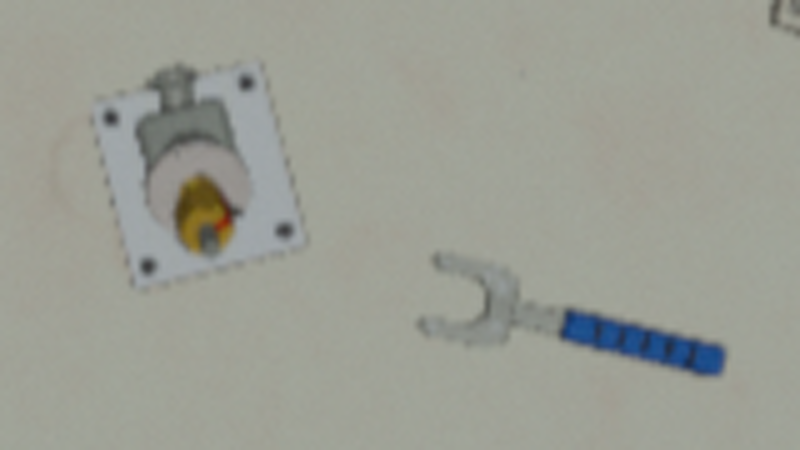

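Confirmed: aluminium plate, grey pedestal and a brass nut with a red line. The wrench lies with its jaw facing +y. The tool only translates and yaws, so I'll check how it behaves at the edge of its reach. First I'll move high and central.

Emit:
servo_tool(
  increments="-2.25 4.5 -2.1 0 1;-2.25 4.5 -2.1 0 1;-2.25 4.5 -2.1 0 1;-2.25 4.5 -2.1 0 1;-2.25 4.5 -2.1 0 1;-2.25 4.5 -2.1 0 1;-2.25 4.5 -2.1 0 1;-2.25 4.5 -2.1 0 1;-2.25 4.5 -2.1 0 1;-2.25 4.5 -2.1 0 1",
)

```text
time_s: 1.4
eef_pos: [0.5262, 0.2203, 0.4587]
eef_rot: [-0.0, 0.793, 0.609, -0.0]
wrist_force: [-0.1, 0.1, 0.3]
opening: 0.999
```

Run:
```python
from h import *
o=obs(); print(Rq(o['eef_rot']))
im,d,K,Rc,t=load('top0')
S=[onplane(u/5+210,v/5+190,.012,K,Rc,t) for u,v in((93,103),(260,63),(306,243),(137,288))]
S=np.array(S);print(S)
x=(S[0]+S[1]-S[2]-S[3])/2;y=(S[0]+S[3]-S[1]-S[2])/2
print(np.hypot(*x[:2]),np.hypot(*y[:2]),np.degrees([np.arctan2(x[1],x[0]),np.arctan2(-y[0],y[1])]))
yaw=np.mean([np.arctan2(x[1],x[0]),np.arctan2(-y[0],y[1])])
ex=np.array([np.cos(yaw),np.sin(yaw)]); print('origin',S.mean(0)[:2]-ex*.010)
```

```text
time_s 1.4
q [ 0.1885  0.0841  1.3018  0.0001  1.7561 -1.1204]
eef_pos [0.5262 0.2203 0.4587]
eef_rot [-0.0001  0.7934  0.6087 -0.0001]
wrist_force [-0.1185  0.0844  0.3092]
torque [ 0.0355 -0.0545  0.0156]
opening 0.9989
[[ 0.2589  0.9659 -0.0004]
 [ 0.9659 -0.2589  0.    ]
 [-0.0001 -0.0004 -1.    ]]
[[ 0.6138  0.1273  0.012 ]
 [ 0.6424  0.0159  0.012 ]
 [ 0.5222 -0.0166  0.012 ]
 [ 0.4909  0.0953  0.012 ]]
0.12581813715241247 0.11561219547919309 [14.8626 15.0142]
origin [0.5577 0.0529]
```

Emit:
servo_tool(
  increments="3.2 -2.7 0 0 1;2.5 4.33 -2 0 1;2.5 4.33 -2 0 1;2.5 4.33 -2 0 1;2.5 4.33 -2 0 1;2.5 4.33 -2 0 1",
)

```text
time_s: 2.15
eef_pos: [0.7214, 0.3131, 0.5378]
eef_rot: [0.002, 0.793, 0.609, 0.009]
wrist_force: [50.9, 16.5, 28.2]
opening: 0.995
```

Run:
```python
from h import *
o=obs()
```

```text
time_s 2.15
q [ 0.2579  0.7213  0.2971  0.0037  2.106  -1.0492]
eef_pos [0.7214 0.3131 0.5378]
eef_rot [0.0018 0.7933 0.6087 0.0085]
wrist_force [50.9137 16.4887 28.1938]
torque [ 0.748  -2.0656  0.0347]
opening 0.9954
```

Emit:
servo_tool(
  increments="0 0 0 0 1",
)

```text
time_s: 2.28
eef_pos: [0.722, 0.3126, 0.5311]
eef_rot: [-0.0, 0.794, 0.608, 0.004]
wrist_force: [-0.5, -0.5, -0.3]
opening: 1.002
```

Run:
```python
from h import *
o=obs()
```

```text
time_s 2.275
q [ 0.2571  0.7255  0.3042  0.0034  2.1053 -1.0491]
eef_pos [0.722  0.3126 0.5311]
eef_rot [-0.0001  0.7937  0.6083  0.0036]
wrist_force [-0.462  -0.4994 -0.3193]
torque [-0.0067 -0.0012  0.043 ]
opening 1.0024
```

Emit:
servo_tool(
  increments="0.5 0.87 0 0 1;0.5 0.87 0 0 1;0.5 0.87 0 0 1;0.5 0.87 0 0 1;0 0 0 0 1",
)

```text
time_s: 2.9
eef_pos: [0.7377, 0.3139, 0.5254]
eef_rot: [0.005, 0.793, 0.609, 0.02]
wrist_force: [-0.6, -0.0, -0.4]
opening: 1.003
```

Run:
```python
from h import *
o=obs(); print(Rq(o['eef_rot']))
```

```text
time_s 2.9
q [ 0.2524  0.7368  0.2982  0.007   2.0662 -1.0529]
eef_pos [0.7377 0.3139 0.5254]
eef_rot [0.005  0.7932 0.6086 0.0198]
wrist_force [-0.5601 -0.0223 -0.4188]
torque [-0.0721  0.0028  0.0033]
opening 1.0025
[[ 0.2585  0.9653  0.0375]
 [ 0.9657 -0.2593  0.0161]
 [ 0.0252  0.032  -0.9992]]
```

Emit:
servo_tool(
  increments="1.4 1.4 0 0 1;1.4 1.4 0 0 1;2.1 2.2 0 0 1;2.1 2.2 0 0 1;0 0 0 0 1",
)

```text
time_s: 3.52
eef_pos: [0.7679, 0.3384, 0.4903]
eef_rot: [0.011, 0.792, 0.608, 0.045]
wrist_force: [-0.1, -1.6, 0.1]
opening: 0.998
```

```bash
cat >> h.py <<'E'
def tilt():
    o=ctrl.get_obs(); M=Rq(o['eef_rot']); z=M[:,2]
    print('t',o['time_s'],'q',np.round(o['q'],4),'pos',np.round(o['eef_pos'],4),'F',np.round(o['wrist_force'],1),'Tq',np.round(o['torque'],2),'op',round(float(o['opening']),3))
    print(' tilt',round(np.degrees(np.arccos(-z[2])),2),'az',round(np.degrees(np.arctan2(z[1],z[0])),1)); return o,M
E
python3 -c "
from h import *
print(tilt()[1])"
```

```text
t 3.525 q [ 0.2694  0.7814  0.2999  0.0144  1.9695 -1.0338] pos [0.7679 0.3384 0.4903] F [-0.1 -1.6  0.1] Tq [-0.03  0.05  0.02] op 0.998
 tilt 5.26 az 23.8
[[ 0.256   0.963   0.0839]
 [ 0.965  -0.2598  0.0369]
 [ 0.0573  0.0715 -0.9958]]
```

Emit:
servo_tool(
  increments="-4.4 2.9 0 0 1;-4.4 2.9 0 0 1;-4.4 2.9 0 0 1;2 4 -2 0 1;2 4 -2 0 1;2 4 -2 0 1;2 4 -2 0 1;0 0 0 0 1",
)

```text
time_s: 4.53
eef_pos: [0.8458, 0.1908, 0.5142]
eef_rot: [0.038, 0.788, 0.605, 0.104]
wrist_force: [-0.2, 0.4, -0.5]
opening: 1.003
```

```bash
python3 -c "
from h import *
print(tilt()[1])"
```

```text
t 4.525 q [ 0.0676  0.7603  0.298   0.0536  1.8675 -1.2204] pos [0.8458 0.1908 0.5142] F [-0.2  0.4 -0.5] Tq [-0.03  0.04  0.02] op 1.003
 tilt 12.68 az 17.4
[[ 0.2462  0.9463  0.2095]
 [ 0.9621 -0.2648  0.0655]
 [ 0.1175  0.1854 -0.9756]]
```

Emit:
servo_tool(
  increments="2 4.2 -1 0 1;2 4.2 -1 0 1;2 4.2 -1 0 1;2 4.2 -1 0 1;2 4.2 -1 0 1;0 0 0 0 1",
)

```text
time_s: 5.28
eef_pos: [0.8928, 0.1912, 0.5252]
eef_rot: [0.07, 0.78, 0.597, 0.173]
wrist_force: [-0.1, 0.5, 0.4]
opening: 0.996
```

```bash
python3 -c "
from h import *
print(tilt()[1])"
```

```text
t 5.275 q [ 0.056   0.7634  0.2982  0.0774  1.7117 -1.225 ] pos [0.8928 0.1912 0.5252] F [-0.1  0.5  0.4] Tq [-0.03  0.14 -0.01] op 0.996
 tilt 21.51 az 15.3
[[ 0.2275  0.9073  0.3537]
 [ 0.9559 -0.2774  0.0965]
 [ 0.1857  0.3162 -0.9304]]
```

Emit:
servo_tool(
  increments="2.3 4.1 -0.5 0 1;2.3 4.1 -0.5 0 1;2.3 4.1 -0.5 0 1;2.3 4.1 -0.5 0 1;0 0 0 0 1",
)

```text
time_s: 5.9
eef_pos: [0.925, 0.2045, 0.5414]
eef_rot: [0.096, 0.77, 0.588, 0.228]
wrist_force: [-0.6, 0.4, 0.4]
opening: 0.999
```

```bash
python3 -c "
from h import *
print(tilt()[1])"
```

```text
t 5.9 q [ 0.0638  0.7632  0.2983  0.0909  1.5868 -1.2174] pos [0.925  0.2045 0.5414] F [-0.6  0.4  0.4] Tq [-0.06  0.24 -0.01] op 0.999
 tilt 28.69 az 14.5
[[ 0.2032  0.8618  0.4647]
 [ 0.9497 -0.289   0.1206]
 [ 0.2382  0.4169 -0.8772]]
```

Emit:
servo_tool(
  increments="1.9 2.6 0 0 1;0 0 0 0 1",
)

```text
time_s: 6.15
eef_pos: [0.9301, 0.2108, 0.5424]
eef_rot: [0.1, 0.768, 0.587, 0.237]
wrist_force: [-0.1, -0.1, -0.6]
opening: 1.001
```

```bash
python3 -c "
from h import *
o,M=tilt();print(M)
z=np.array([np.sin(np.pi/6)*np.cos(.2607),np.sin(np.pi/6)*np.sin(.2607),-np.cos(np.pi/6)])
print('misalign deg',np.degrees(np.arccos(z@M[:,2])))"
```

```text
t 6.15 q [ 0.07    0.7653  0.2989  0.0909  1.5641 -1.2123] pos [0.9301 0.2108 0.5424] F [-0.1 -0.1 -0.6] Tq [-0.06  0.29  0.  ] op 1.001
 tilt 29.83 az 14.5
[[ 0.1985  0.8537  0.4815]
 [ 0.9486 -0.291   0.1248]
 [ 0.2466  0.432  -0.8675]]
misalign deg 0.26671568149654595
```

Emit:
servo_tool(
  increments="-3 -4.27 0 0 1;-3 -4.27 0 0 1;-3 -4.27 0 0 1;-3 -4.27 0 0 1;-3 -4.27 0 0 1;-3 -4.27 0 0 1;-3 -4.27 0 0 1;-3 -4.27 0 0 1;-3 -4.27 0 0 1;-3 -4.27 0 0 1",
)

```text
time_s: 7.4
eef_pos: [0.5172, 0.0537, 0.2916]
eef_rot: [0.101, 0.767, 0.587, 0.237]
wrist_force: [0.1, -0.2, 0.4]
opening: 0.998
```

```bash
python3 -c "
from h import *
o,M=tilt();print(M)
snap('wrist','w1')"
```

```text
t 7.4 q [-0.2788 -0.3209  2.0709  0.3139  0.9558 -1.7099] pos [0.5172 0.0537 0.2916] F [ 0.1 -0.2  0.4] Tq [-0.04  0.19 -0.03] op 0.998
 tilt 29.86 az 14.5
[[ 0.1982  0.8534  0.4822]
 [ 0.9487 -0.2906  0.1243]
 [ 0.2462  0.4328 -0.8672]]
```

View pics/w1.png

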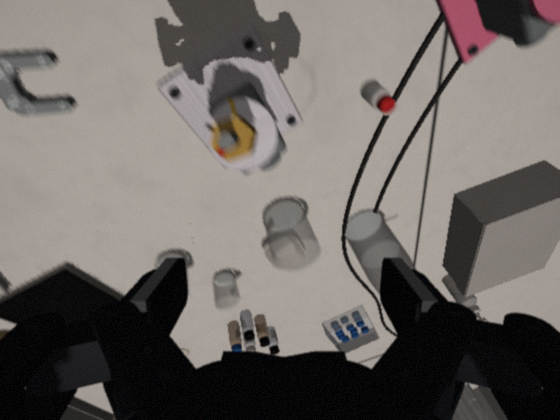

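```bash
cat >> h.py <<'E'
YAW=np.radians(14.94)
def nutR(yaw=YAW,t=np.pi/6):
    c,s=np.cos(yaw),np.sin(yaw)
    return np.array([[np.cos(t)*c,np.cos(t)*s,np.sin(t)],[-s,c,0],[-np.sin(t)*c,-np.sin(t)*s,np.cos(t)]]) # rows=axes
E
python3 - <<'E'
from h import *
im,d,K,Rc,t=load('w1')
crop(im,(150,50,310,180),5,'c_w1')
P=cloud(d,K,Rc,t); N=nutR(); c0=np.array([.535,.055,.135]); L=(P-c0)@N.T*1000
hsv=cv2.cvtColor(im,cv2.COLOR_RGB2HSV)
m=(abs(L[...,0])<60)&(abs(L[...,1])<60)&(L[...,2]>-90)&(L[...,2]<70)&(d>0)
h,e=np.histogram(L[...,2][m],bins=np.arange(-90,70,3)); print([(int(a),int(b)) for a,b in zip(e,h) if b])
br=m&(hsv[...,0]>10)&(hsv[...,0]<30)&(hsv[...,1]>90)
q=L[br];print(len(q),np.percentile(q,[1,10,50,90,99],axis=0))
h,e=np.histogram(q[:,2],bins=np.arange(-40,50,2)); print([(int(a),int(b)) for a,b in zip(e,h) if b])
st=m&(L[...,2]>q[:,2].max()+4)&(np.hypot(L[...,0],L[...,1])<25)
q=L[st];print('stub',len(q),q.min(0),q.max(0),q.mean(0))
E
```

```text
[(-90, 38), (-87, 32), (-84, 56), (-81, 88), (-78, 82), (-75, 60), (-72, 20), (-69, 11), (-66, 10), (-63, 3), (-60, 1), (-39, 2), (-36, 71), (-33, 2389), (-30, 41), (-12, 11), (-9, 11), (-6, 14), (-3, 12), (0, 14), (3, 12), (6, 15), (9, 12), (12, 16), (15, 16), (18, 19), (21, 886), (24, 209), (27, 9), (30, 10), (33, 9), (36, 12), (39, 11), (42, 10), (45, 84), (48, 166)]
1098 [[-28.3947 -28.3873 -32.5945]
 [-18.5541 -15.5052 -30.9923]
 [ -3.0232   0.2957  23.1402]
 [  8.6716   8.1022  25.2296]
 [ 11.6616  11.0894  48.848 ]]
[(-34, 31), (-32, 135), (-30, 8), (-8, 1), (-6, 5), (-4, 4), (-2, 3), (0, 4), (2, 4), (4, 3), (6, 5), (8, 5), (10, 2), (12, 5), (14, 7), (16, 5), (18, 6), (20, 54), (22, 564), (24, 146), (26, 5), (28, 4), (30, 4), (32, 6), (34, 4), (36, 8), (38, 3), (40, 5), (42, 4), (44, 2), (46, 22)]Traceback (most recent call last):
  File "<stdin>", line 12, in <module>
    return umr_minimum(a, axis, None, out, keepdims, initial, where)
ValueError: zero-size array to reduction operation minimum which has no identity
```

View pics/c_w1.png

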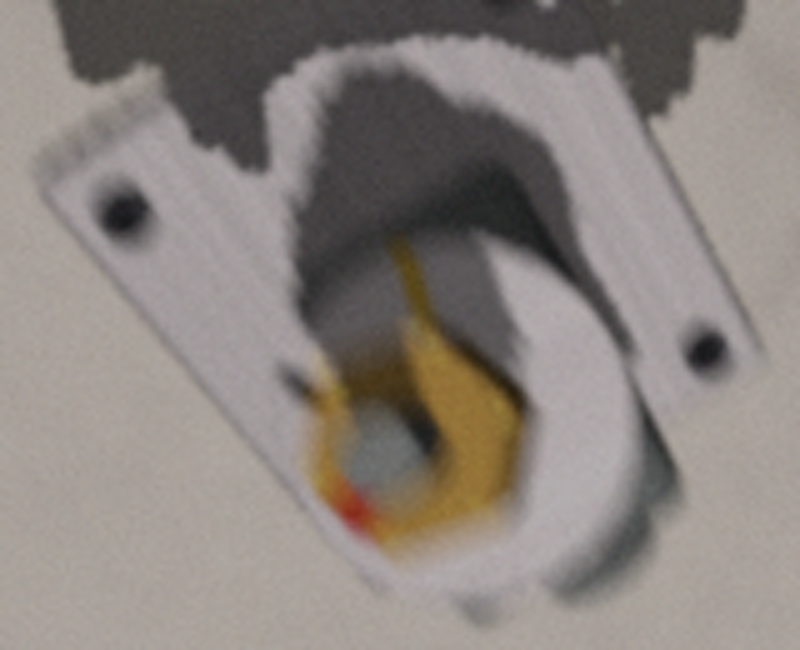

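Run:
```python
from h import *
im,d,K,Rc,t=load('w1')
P=cloud(d,K,Rc,t); N=nutR(); c0=np.array([.535,.055,.135]); L=(P-c0)@N.T*1000
hsv=cv2.cvtColor(im,cv2.COLOR_RGB2HSV).astype(int)
def rep(n,m):
    q=L[m]; h=cv2.convexHull(q[:,:2].astype(np.float32)); (c,r)=cv2.minEnclosingCircle(h); print(n,len(q),q.mean(0),'circle',c,r, 'zmed',np.median(q[:,2]))
near=(np.hypot(L[...,0],L[...,1])<50)&(d>0)
rep('tip',near&(L[...,2]>45)&(L[...,2]<51))
top=near&(L[...,2]>21)&(L[...,2]<26)&(np.hypot(L[...,0],L[...,1])<25)
rep('top',top)
rep('ring',near&(L[...,2]>-35)&(L[...,2]<-29))
red=near&((hsv[...,0]<8)|(hsv[...,0]>172))&(hsv[...,1]>150)
rep('red',red)
# plane fit of ring+top
for n,m in(('ring',near&(L[...,2]>-35)&(L[...,2]<-29)),('top',top)):
    q=L[m];A=np.c_[q[:,:2],np.ones(len(q))];print(n,np.linalg.lstsq(A,q[:,2],rcond=None)[0])
```

```text
tip 250 [ 1.1796 -4.3841 48.2739] circle (1.1213518381118774, -4.759261131286621) 6.059425354003906 zmed 48.37317422930768
top 1093 [ 1.0662 -3.4115 23.2783] circle (1.1060562133789062, -4.614905834197998) 17.063190460205078 zmed 23.291057112338823
ring 2496 [  0.7459   1.0938 -31.5446] circle (1.0655503273010254, -4.372662544250488) 32.8873405456543 zmed -31.521764409610388
red 249 [ 33.1583 -16.4115 190.0095] circle (28.632402420043945, -17.677061080932617) 28.359874725341797 zmed 209.61745247349458
ring [ -0.0009   0.0034 -31.5476]
top [ 0.0048 -0.0035 23.2613]
```

```bash
cat >> h.py <<'E'
C=np.array([.535,.055,.135])+nutR().T@np.array([1.1,-4.6,5.8])/1000
def nutcoord(P): return (np.asarray(P)-C)@nutR().T
def to_tool(target):
    o=ctrl.get_obs(); M=Rq(o['eef_rot']); return M.T@(np.asarray(target)-o['eef_pos'])*100
def on_nutplane(u,v,z,K,Rc,t):
    N=nutR(); r=Rc@np.array([(u-K[0,2])/K[0,0],(v-K[1,2])/K[1,1],1]); o=nutcoord(t); r=N@r; return o+r*(z-o[2])/r[2]
E
python3 - <<'E'
from h import *
im,d,K,Rc,t=load('w1'); print('C',C)
N=nutR()
L=nutcoord(cloud(d,K,Rc,t))*1000
ii=im.astype(int); red=(ii[...,0]>150)&(ii[...,1]<90)&(ii[...,2]<90)&(np.hypot(L[...,0],L[...,1])<25)&(d>0)
q=L[red];print(len(q),q.mean(0)); q=q[abs(q[:,2]-17)<3]; print('red ang',np.degrees(np.arctan2(q[:,1].mean(),q[:,0].mean())))
# hex: silhouette angle via minAreaRect edges of top
top=(abs(L[...,2]-17)<3)&(np.hypot(L[...,0],L[...,1])<22)
h=cv2.convexHull(L[top][:,:2].astype(np.float32))[:,0]; 
a=cv2.approxPolyDP(h,3,True)[:,0];print(a,np.degrees(np.arctan2(a[:,1],a[:,0])))
for nm,(u,v) in (('black',(295,382)),('yellow',(408,275))):
    p=on_nutplane(u/5+150,v/5+50,-.037,K,Rc,t);print(nm,p,np.degrees(np.arctan2(p[1],p[0]))%360)
print('to tool at +.037',to_tool(C+N[2]*.037))
M=Rq(ctrl.get_obs()['eef_rot']);x=N@M[:,0];print('toolx ang',np.degrees(np.arctan2(x[1],x[0])))
E
```

```text
C [0.5343 0.0501 0.1406]
0 [nan nan nan]
red ang nan
[[ 16.1072   5.1761]
 [  3.6235  16.4526]
 [-12.5657  11.522 ]
 [-16.1634  -4.7448]
 [ -3.4736 -16.5606]
 [ 12.5778 -11.5519]] [  17.8152   77.5796  137.4808 -163.6403 -101.846   -42.5654]
black [-0.024  -0.0211 -0.037 ] 221.41709943786444
yellow [-0.0293  0.0065 -0.037 ] 167.4497536242895
to tool at +.037 [-3.465  -3.907   9.8939]
toolx ang 59.8815611532446<stdin>:6: RuntimeWarning: Mean of empty slice.
  ret = um.true_divide(
  ret = ret.dtype.type(ret / rcount)
```

Run:
```python
from h import *
im,d,K,Rc,t=load('w1')
p=on_nutplane(352/5+150,510/5+50,.017,K,Rc,t);print(p,np.degrees(np.arctan2(p[1],p[0]))%360)
```

```text
[ 0.0012 -0.0129  0.017 ] 275.4746588422065
```

Emit:
servo_tool(
  increments="-3.46 -3.91 0 0 1;0 0 4.8 0 1;0 0 4.9 0 1;0 0 0 0 1",
)

```text
time_s: 7.95
eef_pos: [0.523, 0.0454, 0.1781]
eef_rot: [0.097, 0.769, 0.587, 0.235]
wrist_force: [-1.0, 0.6, 0.2]
opening: 1.003
```

```bash
python3 -c "
from h import *
o,M=tilt();print(to_tool(C+nutR()[2]*.039), nutcoord(o['eef_pos']))
im=snap('wrist','w2')[0]
snap('scene','s2')"
```

```text
t 7.95 q [-0.2966 -0.1397  2.1732  0.4125  0.7054 -1.863 ] pos [0.523  0.0454 0.1781] F [-1.   0.6  0.2] Tq [-0.03  0.26 -0.02] op 1.003
 tilt 29.38 az 15.0
[-0.279  -0.7906 -0.0338] [ 0.0082 -0.0016  0.0386]
```

View pics/w2.png

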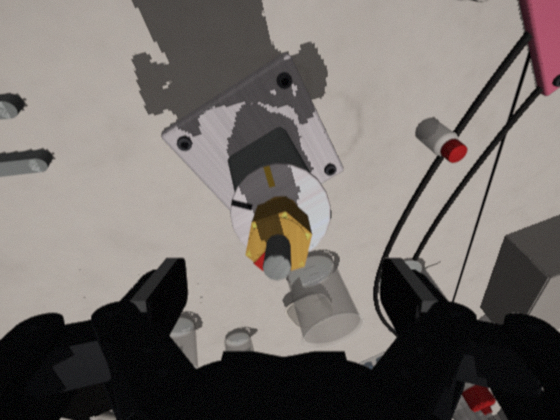

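Emit:
servo_tool(
  increments="-0.28 -0.79 0 0 1;0 0 0 0 1",
)

```text
time_s: 8.3
eef_pos: [0.5175, 0.0441, 0.1798]
eef_rot: [0.101, 0.767, 0.587, 0.238]
wrist_force: [0.1, -0.2, -0.1]
opening: 1.003
```

```bash
python3 -c "
from h import *
o,M=tilt();print(to_tool(C+nutR()[2]*.039), nutcoord(o['eef_pos']))
im=snap('wrist','w3')[0]; crop(im,(180,120,380,300),4,'c_w3')"
```

```text
t 8.3 q [-0.3046 -0.163   2.1923  0.42    0.7015 -1.877 ] pos [0.5175 0.0441 0.1798] F [ 0.1 -0.2 -0.1] Tq [-0.06  0.21 -0.04] op 1.003
 tilt 29.94 az 14.4
[-0.0853 -0.4342  0.3838] [ 0.0042 -0.0014  0.0428]
```

View pics/c_w3.png

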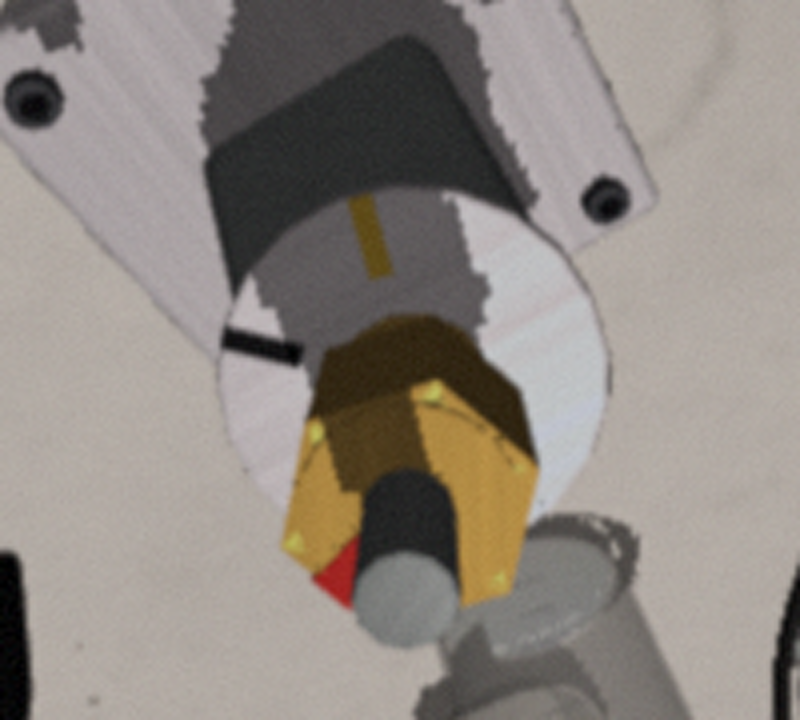

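Emit:
servo_tool(
  increments="-0.09 -0.43 0.38 0 1;0 0 0 0 1;0 0 0 0 1",
)

```text
time_s: 8.72
eef_pos: [0.5157, 0.0451, 0.1731]
eef_rot: [0.1, 0.768, 0.587, 0.237]
wrist_force: [-0.5, 0.5, 0.3]
opening: 1.001
```

```bash
python3 -c "
from h import *
o,M=tilt();print(to_tool(C+nutR()[2]*.039), nutcoord(o['eef_pos']))"
```

```text
t 8.725 q [-0.3035 -0.154   2.2     0.4264  0.6882 -1.8846] pos [0.5157 0.0451 0.1731] F [-0.5  0.5  0.3] Tq [-0.03  0.26  0.01] op 1.001
 tilt 29.82 az 14.5
[ 0.0233  0.0383 -0.1201] [-0.0005 -0.      0.0378]
```

Emit:
servo_tool(
  increments="0 0 0 0 0;0 0 0 0 0;0 0 0 0 0;0 0 0 0 0;0 0 0 0 0;0 0 0 0 0",
)

```text
time_s: 9.48
eef_pos: [0.5157, 0.0452, 0.1733]
eef_rot: [0.1, 0.768, 0.587, 0.237]
wrist_force: [-2.5, -0.2, 3.9]
opening: 0.113
```

```bash
python3 -c "
from h import *
o,M=tilt();print(nutcoord(o['eef_pos']), nutR()@o['wrist_force'],nutR()@o['torque'])
im=snap('wrist','w4')[0]; crop(im,(180,120,380,300),4,'c_w4')"
```

```text
t 9.475 q [-0.3033 -0.1544  2.1999  0.4265  0.6885 -1.8846] pos [0.5157 0.0452 0.1733] F [-2.5 -0.2  3.9] Tq [0.2  0.33 0.1 ] op 0.113
 tilt 29.84 az 14.5
[-0.0003  0.0001  0.038 ] [-0.1494  0.4732  4.564 ] [ 0.2917  0.2648 -0.0537]
```

View pics/c_w4.png

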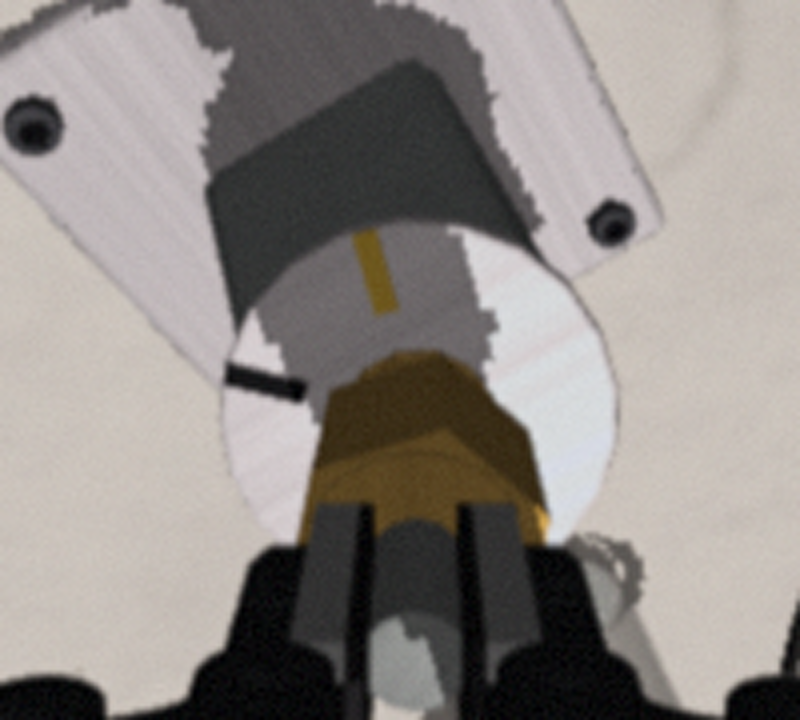

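Emit:
servo_tool(
  increments="0 0 0 0.15 0;0 0 0 0.15 0;0 0 0 0.15 0;0 0 0 0.15 0;0 0 0 0.15 0;0 0 0 0 0",
)

```text
time_s: 10.28
eef_pos: [0.5157, 0.0451, 0.1733]
eef_rot: [0.006, 0.929, 0.265, 0.257]
wrist_force: [-3.4, 0.9, 4.5]
opening: 0.116
```

```bash
cat >> h.py <<'E'
def nf():
    o,M=tilt();N=nutR();x=N@M[:,0]
    print('nutpos',nutcoord(o['eef_pos'])*1000,'F',N@o['wrist_force'],'T',N@o['torque'],'toolx',round(np.degrees(np.arctan2(x[1],x[0])),2)); return o,M
E
python3 -c "
from h import *
nf()
im=snap('wrist','w5')[0]; crop(im,(180,120,380,300),4,'c_w5')"
```

```text
t 10.275 q [-0.3034 -0.1543  2.1999  0.4266  0.6884 -1.1359] pos [0.5157 0.0451 0.1733] F [-3.4  0.9  4.5] Tq [0.2  0.41 0.09] op 0.116
 tilt 29.84 az 14.5
nutpos [-0.2892  0.0438 37.9298] F [-0.4428  1.7448  5.4342] T [ 0.3036  0.3496 -0.072 ] toolx 17.01
```

View pics/c_w5.png

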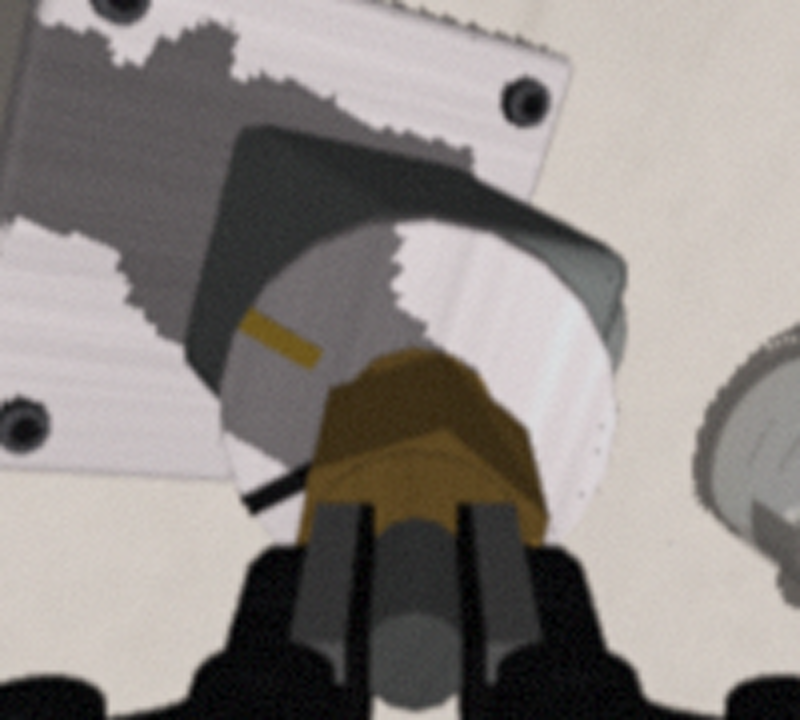

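Emit:
servo_tool(
  increments="0 0 0 0.13 0;0 0 0 0.1 0;0 0 0 0 0",
)

```text
time_s: 10.7
eef_pos: [0.5157, 0.0451, 0.1733]
eef_rot: [-0.023, 0.953, 0.158, 0.256]
wrist_force: [-3.2, 1.2, 5.3]
opening: 0.112
```

```bash
python3 -c "
from h import *
nf()"
```

```text
t 10.7 q [-0.3034 -0.1543  2.1999  0.4265  0.6884 -0.9078] pos [0.5157 0.0451 0.1733] F [-3.2  1.2  5.3] Tq [0.19 0.39 0.09] op 0.112
 tilt 29.84 az 14.5
nutpos [-0.3046  0.0165 37.9156] F [0.233  1.9937 5.9886] T [ 0.292   0.3238 -0.0684] toolx 3.94
```

Emit:
servo_tool(
  increments="0 0 0 0.04 0;0 0 0 0 0",
)

```text
time_s: 10.95
eef_pos: [0.5157, 0.0451, 0.1732]
eef_rot: [-0.028, 0.956, 0.139, 0.256]
wrist_force: [-2.7, 1.4, 5.7]
opening: 0.114
```

```bash
python3 -c "
from h import *
nf()"
```

```text
t 10.95 q [-0.3034 -0.1543  2.1999  0.4265  0.6884 -0.8685] pos [0.5157 0.0451 0.1732] F [-2.7  1.4  5.7] Tq [0.21 0.32 0.1 ] op 0.114
 tilt 29.84 az 14.5
nutpos [-0.3251  0.022  37.9086] F [0.9041 2.0746 6.0663] T [ 0.2923  0.2554 -0.0578] toolx 1.68
```

Emit:
servo_tool(
  increments="0 0 0 0.02 0;0 0 0 0.02 0;0 0 0 0 0",
)

```text
time_s: 11.32
eef_pos: [0.5157, 0.0451, 0.1732]
eef_rot: [-0.033, 0.959, 0.12, 0.255]
wrist_force: [-3.3, 0.8, 5.6]
opening: 0.116
```

```bash
python3 -c "
from h import *
nf()"
```

```text
t 11.325 q [-0.3034 -0.1543  2.1999  0.4265  0.6884 -0.8287] pos [0.5157 0.0451 0.1732] F [-3.3  0.8  5.6] Tq [0.23 0.39 0.19] op 0.116
 tilt 29.83 az 14.5
nutpos [-0.327   0.0342 37.905 ] F [0.1926 1.6334 6.3833] T [ 0.3724  0.313  -0.0003] toolx -0.59
```

Emit:
servo_tool(
  increments="0 0 0 0.02 0;0 0 0 0 0",
)

```text
time_s: 11.58
eef_pos: [0.5157, 0.0451, 0.1732]
eef_rot: [-0.036, 0.96, 0.111, 0.255]
wrist_force: [-5.0, 0.6, 5.7]
opening: 0.113
```

```bash
python3 -c "
from h import *
nf()
im=snap('wrist','w6')[0]; crop(im,(180,120,380,300),4,'c_w6')"
```

```text
t 11.575 q [-0.3034 -0.1543  2.1999  0.4265  0.6884 -0.8087] pos [0.5157 0.0451 0.1732] F [-5.   0.6  5.7] Tq [0.2  0.36 0.15] op 0.113
 tilt 29.83 az 14.5
nutpos [-0.3374  0.0287 37.9072] F [-1.2175  1.8658  7.3083] T [ 0.3272  0.2961 -0.012 ] toolx -1.74
```

View pics/c_w6.png

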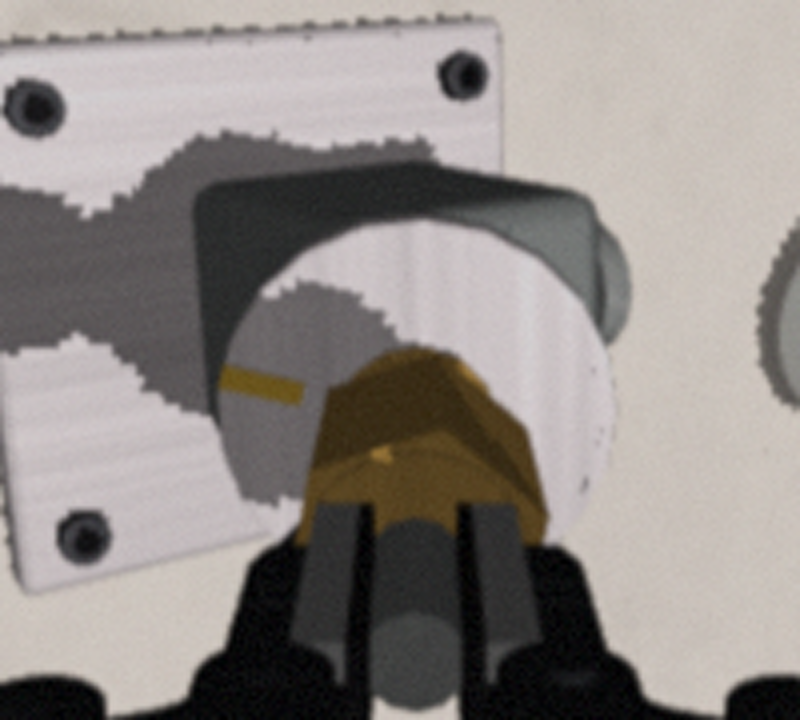

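Run:
```python
from h import *
im,d,K,Rc,t=load('w3')
for x,y in((433,383),(538,465),(515,597),(312,424),(283,548)):
    p=on_nutplane(180+(x+.5)/4-.5,120+(y+.5)/4-.5,.017,K,Rc,t)*1000;print(p,np.hypot(p[0],p[1]),np.degrees(np.arctan2(p[1],p[0]))%360)
for nm,(x,y) in(('yel out',(361,197)),('yel in',(380,278)),('blk out',(222,340)),('blk in',(302,357)),('red',(333,578))):
    p=on_nutplane(180+(x+.5)/4-.5,120+(y+.5)/4-.5,.017 if nm=='red' else -.037,K,Rc,t)*1000;print(nm,p,np.degrees(np.arctan2(p[1],p[0]))%360)
```

```text
[-12.7898  10.7127  17.    ] 16.68356146321787 140.05046883081013
[ 3.0224 16.7394 17.    ] 17.01004095977507 79.76508736053515
[17.3776  5.546  17.    ] 18.241123005252415 17.700185252416958
[-15.6778  -4.8893  17.    ] 16.422539438725888 197.32049899015465
[ -3.3188 -16.7124  17.    ] 17.03870564911207 258.76820554241306
yel out [-31.0624   8.5145 -37.    ] 164.671276894038
yel in [-18.1506   4.4395 -37.    ] 166.2557316028071
blk out [-22.1807 -23.3935 -37.    ] 226.52433085787126
blk in [-13.1058 -13.4907 -37.    ] 225.82914924068217
red [  3.4205 -13.346   17.    ] 284.3752275183947
```

Emit:
servo_tool(
  increments="0 0 0 0.015 0;0 0 0 0 0",
)

```text
time_s: 11.88
eef_pos: [0.5157, 0.0451, 0.1732]
eef_rot: [-0.037, 0.961, 0.103, 0.255]
wrist_force: [-4.1, 0.7, 5.6]
opening: 0.111
```

```bash
python3 -c "
from h import *
nf()"
```

```text
t 11.875 q [-0.3034 -0.1543  2.1999  0.4265  0.6884 -0.7938] pos [0.5157 0.0451 0.1732] F [-4.1  0.7  5.6] Tq [0.23 0.4  0.17] op 0.111
 tilt 29.83 az 14.5
nutpos [-0.3521  0.0533 37.8929] F [-0.4919  1.7723  6.7534] T [ 0.3686  0.33   -0.0216] toolx -2.59
```

Emit:
servo_tool(
  increments="0 0 0 0.01 0;0 0 0 0 0",
)

```text
time_s: 12.12
eef_pos: [0.5157, 0.0451, 0.1732]
eef_rot: [-0.039, 0.961, 0.099, 0.254]
wrist_force: [-4.0, 1.5, 5.5]
opening: 0.114
```

```bash
python3 -c "
from h import *
nf()"
```

```text
t 12.125 q [-0.3034 -0.1543  2.1999  0.4265  0.6884 -0.7838] pos [0.5157 0.0451 0.1732] F [-4.   1.5  5.5] Tq [0.22 0.41 0.18] op 0.114
 tilt 29.83 az 14.5
nutpos [-0.3213  0.0412 37.9073] F [-0.2076  2.4938  6.4967] T [ 0.3717  0.3404 -0.0016] toolx -3.16
```

Emit:
servo_tool(
  increments="0 0 0 0.01 0;0 0 0 0 0",
)

```text
time_s: 12.38
eef_pos: [0.5157, 0.0451, 0.1733]
eef_rot: [-0.04, 0.962, 0.094, 0.254]
wrist_force: [-5.0, 1.0, 4.1]
opening: 0.109
```

```bash
python3 -c "
from h import *
nf()
im=snap('wrist','w7')[0]; crop(im,(180,120,380,300),4,'c_w7')"
```

```text
t 12.375 q [-0.3034 -0.1543  2.1999  0.4265  0.6884 -0.7739] pos [0.5157 0.0451 0.1733] F [-5.   1.   4.1] Tq [0.24 0.41 0.19] op 0.109
 tilt 29.83 az 14.5
nutpos [-0.315   0.008  37.9162] F [-1.8972  2.2487  5.8106] T [ 0.3814  0.3345 -0.0062] toolx -3.73
```

View pics/c_w7.png

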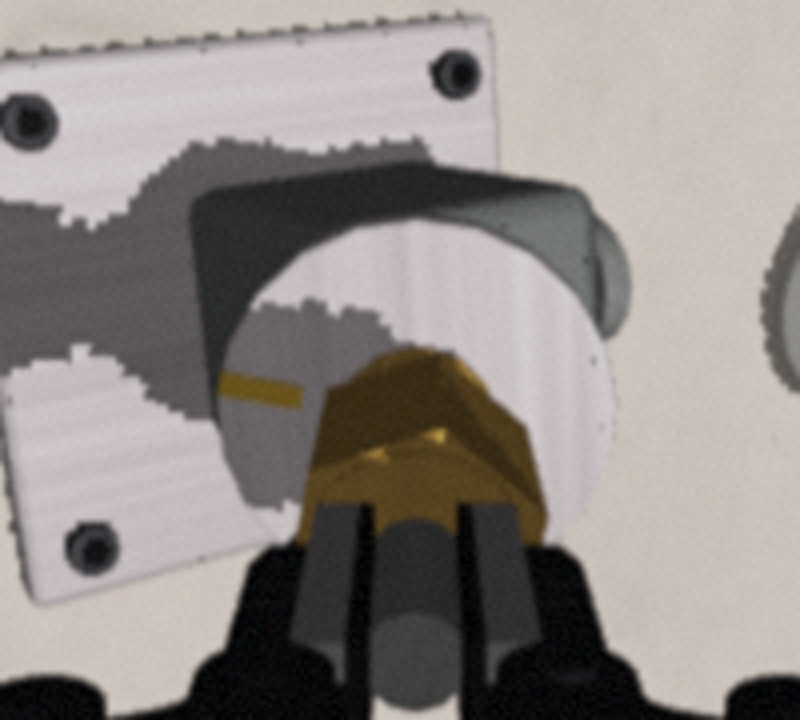

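Run:
```python
from h import *
for n,pts in(('w4',((445,431),(313,466),(547,514))),('w7',((446,431),(313,466),(547,514)))):
  im,d,K,Rc,t=load(n)
  for x,y in pts:
    p=on_nutplane(180+(x+.5)/4-.5,120+(y+.5)/4-.5,.017,K,Rc,t)*1000;print(n,p,np.hypot(p[0],p[1]),np.degrees(np.arctan2(p[1],p[0]))%360)
a=load('w4')[0];b=load('w7')[0]
crop(np.hstack([a[200:260,240:330],b[200:260,240:330]]),(0,0,180,60),4,'cmp')
```

```text
w4 [-12.65    11.1776  17.    ] 16.88079759319035 138.53583913309743
w4 [-16.7561  -4.8486  17.    ] 17.443498958305508 196.1386766857421
w4 [ 2.8514 16.6578 17.    ] 16.90009037547319 80.28646168577822
w7 [ 4.8718 16.1893 17.    ] 16.906425572926146 73.25215475724777
w7 [-11.4128  12.7699  17.    ] 17.126647822170106 131.7880562615777
w7 [16.5373  4.7256 17.    ] 17.19917906888253 15.947397695042365
```

View pics/cmp.png

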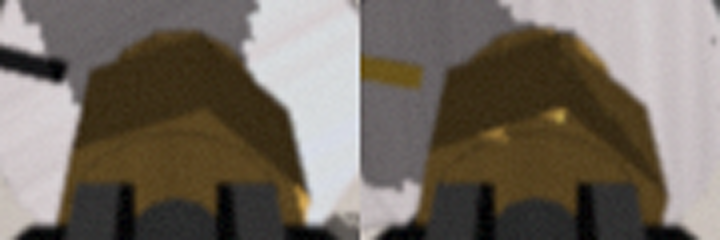

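Emit:
servo_tool(
  increments="0 0 0 0 1;0 0 0 0 1;0 0 0 0 1;0 0 -4 0 1;0 0 -4 0 1;4 4 0 0 1;0 0 0 0 1",
)

```text
time_s: 13.3
eef_pos: [0.522, -0.0004, 0.2646]
eef_rot: [-0.038, 0.961, 0.091, 0.257]
wrist_force: [-0.3, 1.1, -0.5]
opening: 0.997
```

```bash
python3 -c "
from h import *
nf()
im=snap('wrist','w8')[0]"
```

```text
t 13.3 q [-0.416  -0.2775  2.0962  0.3931  0.931  -0.7794] pos [ 0.522  -0.0004  0.2646] F [-0.3  1.1 -0.5] Tq [-0.03  0.25 -0.02] op 0.997
 tilt 30.13 az 13.9
nutpos [ 40.4293 -45.5596 119.8976] F [-0.2408  1.1686 -0.4558] T [ 0.0189  0.2475 -0.0331] toolx -3.95
```

View pics/w8.png

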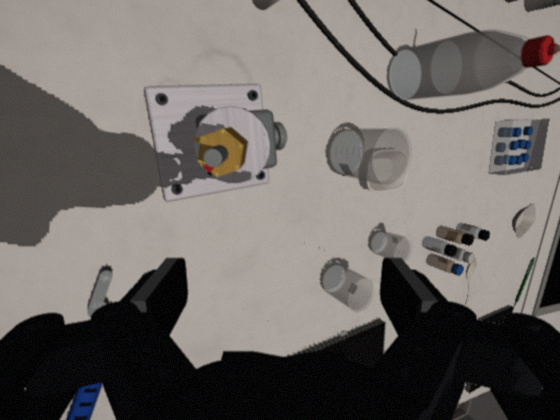

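Run:
```python
from h import *
nf()
im,d,K,Rc,t=snap('wrist','w9')
crop(im,(140,80,300,210),5,'c_w9')
L=nutcoord(cloud(d,K,Rc,t))*1000
for n in('w1','w3','w8','w9'):
    im,d,K,Rc,t=load(n); L=nutcoord(cloud(d,K,Rc,t))*1000
    top=(abs(L[...,2]-17)<3)&(np.hypot(L[...,0],L[...,1])<22)
    h=cv2.convexHull(L[top][:,:2].astype(np.float32))[:,0]; 
    a=cv2.approxPolyDP(h,2.5,True)[:,0];c,_=cv2.minEnclosingCircle(h);ang=np.degrees(np.arctan2(a[:,1]-c[1],a[:,0]-c[0]))%60;print(n,c,ang)
```

```text
t 13.35 q [-0.4149 -0.2771  2.0998  0.3929  0.9321 -0.7787] pos [0.5201 0.001  0.2621] F [0.2 0.4 0.1] Tq [-0.05  0.24 -0.04] op 1.001
 tilt 29.9 az 14.3
nutpos [ 37.9308 -43.6985 118.4478] F [ 0.3025  0.3266 -0.0833] T [-0.0109  0.2466 -0.0423] toolx -3.99
w1 (0.006056308746337891, -0.014905929565429688) [17.8695 17.6106 17.4577 16.3053 18.1235 17.4577]
w3 (-0.25465771555900574, 0.008952455595135689) [16.3802 28.2115 18.0476 18.3707 17.8762  0.1048]
w8 (0.32967519760131836, -0.0691213607788086) [14.7294 12.7404  9.6395 17.5573 10.6288 15.8493]
w9 (0.16570091247558594, 0.05087089538574219) [14.8514 12.5685 16.0423 14.8514 11.5864 15.9177]
```

View pics/c_w9.png

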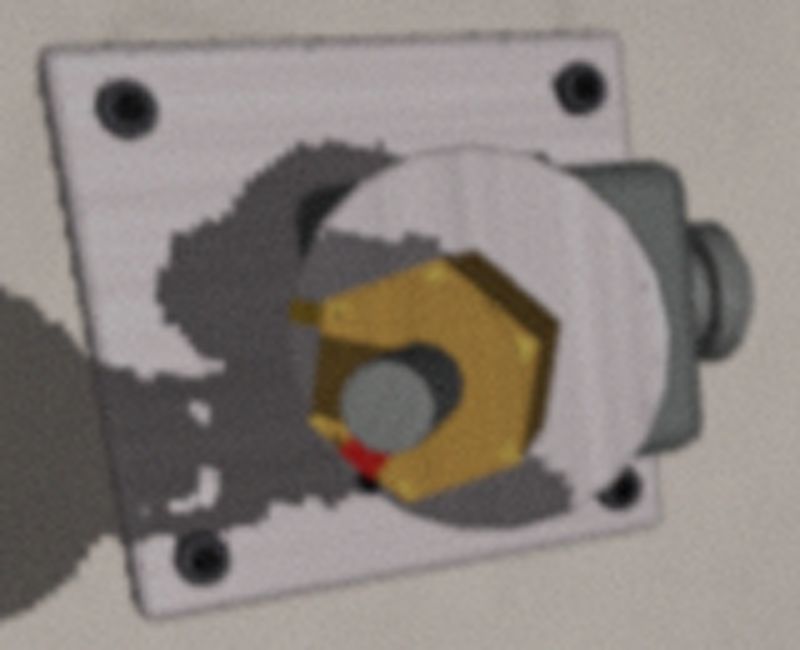

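Run:
```python
from h import *
im,d,K,Rc,t=load('w9')
crop(im,(195,125,260,185),12,'c_w9b')
im1=load('w1')[0]; crop(im1,(205,105,262,165),12,'c_w1b')
```

```text
(no output)
```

View pics/c_w9b.png

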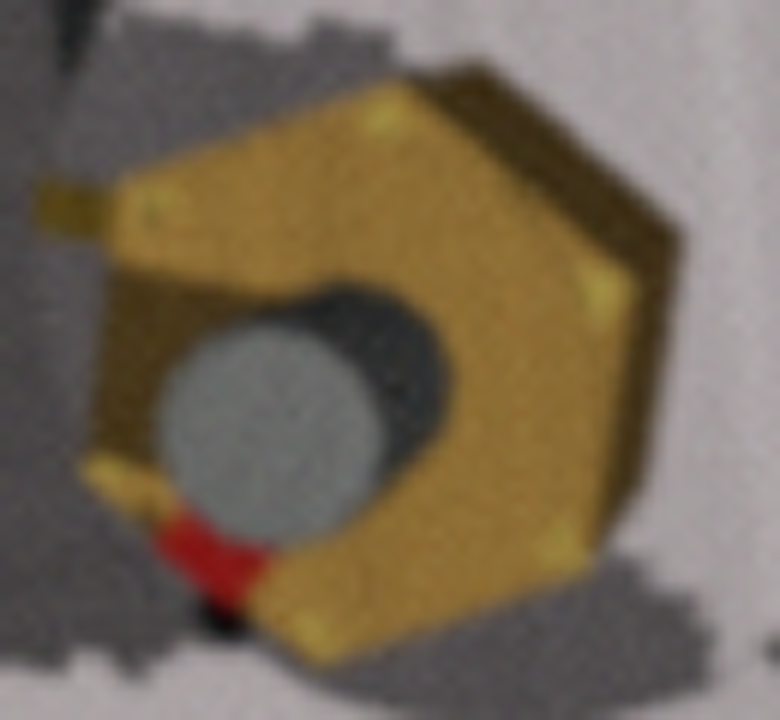

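Run:
```python
from h import *
from scipy.optimize import least_squares
# hexagon edge fit on top face points from depth: sub-mm boundary via all boundary pixels
for n in('w1','w3','w8','w9'):
    im,d,K,Rc,t=load(n); L=nutcoord(cloud(d,K,Rc,t))*1000
    r=np.hypot(L[...,0],L[...,1])
    top=((abs(L[...,2]-17)<3)&(r<22)).astype(np.uint8)
    cs,_=cv2.findContours(top,cv2.RETR_EXTERNAL,cv2.CHAIN_APPROX_NONE); c=max(cs,key=len)[:,0]
    b=L[c[:,1],c[:,0],:2]; b=b[np.hypot(b[:,0],b[:,1])>13]
    def f(p):
        q=b-p[:2]; a=np.arctan2(q[:,1],q[:,0])-p[2]; k=(a+np.pi/6)%(np.pi/3)-np.pi/6
        return np.hypot(q[:,0],q[:,1])*np.cos(k)-p[3]
    best=min((least_squares(f,[0,0,np.radians(a0),14.5],loss='soft_l1',f_scale=.5) for a0 in(0,15,30,45)),key=lambda s:s.cost)
    print(n,len(b),best.x[:2],'flatmid',np.degrees(best.x[2])%60,'apothem',best.x[3],best.cost)
```

```text
w1 125 [0.0273 0.0988] flatmid 48.23035213612005 apothem 14.740476962951181 2.6509403782577916
w3 160 [-0.1755  0.0053] flatmid 48.451848450383636 apothem 14.814677109676907 5.082400705405172
w8 134 [0.4374 0.0205] flatmid 45.24605035879513 apothem 14.768881996434093 2.9511183166345036
w9 134 [0.3462 0.0603] flatmid 45.16053030560291 apothem 14.755137739715062 2.6666954817981017
```

Run:
```python
from h import *
o,M=nf(); print(M); print(to_tool([.356,.217,.32])/7)
```

```text
t 13.4 q [-0.4141 -0.2769  2.1021  0.3928  0.9326 -0.7786] pos [0.519  0.0019 0.2606] F [-0.7  0.2 -1. ] Tq [-0.06  0.29  0.05] op 0.996
 tilt 29.77 az 14.5
nutpos [ 36.4473 -42.5345 117.5698] F [-1.0402  0.3608 -0.5334] T [0.0358 0.2921 0.0342] toolx -4.0
[[ 0.8546  0.1969  0.4806]
 [ 0.1557 -0.9799  0.1246]
 [ 0.4955 -0.0316 -0.8681]]
[-1.0907 -3.4958 -1.4727]
```

Emit:
servo_tool(
  increments="-1.1 -3.5 -1.5 0 1;-1.1 -3.5 -1.5 0 1;-1.1 -3.5 -1.5 0 1;-1.1 -3.5 -1.5 0 1;-1.1 -3.5 -1.5 0 1;-1.1 -3.5 -1.5 0 1;-1.1 -3.5 -1.5 0 1;0 0 0 0 1",
)

```text
time_s: 14.4
eef_pos: [0.3522, 0.2197, 0.3208]
eef_rot: [-0.041, 0.962, 0.095, 0.253]
wrist_force: [-0.1, -0.0, 0.4]
opening: 1.0
```

Run:
```python
from h import *
o,M=nf()
```

```text
t 14.4 q [ 0.2756 -0.6547  2.2111 -0.0085  1.0658  0.0801] pos [0.3522 0.2197 0.3208] F [-0.1 -0.   0.4] Tq [-0.11  0.25  0.  ] op 1.0
 tilt 29.76 az 14.9
nutpos [-24.3434 210.8319 222.2206] F [ 0.1676 -0.0182  0.4217] T [-0.0387  0.2691  0.0232] toolx -3.61
```

Emit:
servo_tool(
  increments="-3.5 0.2 -2 0 1;-3.5 0.2 -2 0 1;-2 0.1 -1.1 0 1;-2 0.1 -1.1 0 1;-2 0.1 -1.1 0 1;-2 0.1 -1.1 0 1;0 0 0 0 1",
)

```text
time_s: 15.28
eef_pos: [0.2159, 0.2267, 0.3196]
eef_rot: [-0.021, 0.966, 0.089, 0.242]
wrist_force: [0.7, 0.3, 0.7]
opening: 1.002
```

Run:
```python
from h import *
o,M=nf()
```

```text
t 15.275 q [ 0.6302 -0.893   2.3033 -0.215   1.2902  0.4593] pos [0.2159 0.2267 0.3196] F [0.7 0.3 0.7] Tq [-0.03  0.25  0.01] op 1.002
 tilt 28.06 az 10.3
nutpos [-137.4737  252.7498  286.0832] F [0.9865 0.0987 0.2667] T [ 0.0325  0.2472 -0.0072] toolx -3.84
```

Emit:
servo_tool(
  increments="2 4.5 1 0 1;-3.5 0.2 -2 0 1;-3.5 0.2 -2 0 1;-4.3 0.2 -2.5 0 1;-4.3 0.2 -2.5 0 1;0 0 0 0 1",
)

```text
time_s: 16.02
eef_pos: [0.0923, 0.2203, 0.3309]
eef_rot: [0.005, 0.969, 0.089, 0.231]
wrist_force: [-0.1, -0.3, 0.4]
opening: 0.999
```

Run:
```python
from h import *
o,M=nf()
```

```text
t 16.025 q [ 1.1928 -0.8937  2.2756 -0.4172  1.5466  0.9755] pos [0.0923 0.2203 0.3309] F [-0.1 -0.3  0.4] Tq [0.03 0.24 0.03] op 0.999
 tilt 26.73 az 4.1
nutpos [-236.6269  278.4703  356.4186] F [ 0.0649 -0.3145  0.4439] T [ 0.0946  0.2265 -0.0237] toolx -3.35
```

Run:
```python
from h import *
o,M=nf(); print(M); print(to_tool([.36,.035,.33])/6); print(M.T@np.array([-1,-.1,0]),M.T@np.array([0,0,-1.]))
```

```text
t 16.025 q [ 1.1928 -0.8937  2.2756 -0.4172  1.5466  0.9755] pos [0.0923 0.2203 0.3309] F [-0.1 -0.3  0.4] Tq [0.03 0.24 0.03] op 0.999
 tilt 26.73 az 4.1
nutpos [-236.6269  278.4703  356.4186] F [ 0.0649 -0.3145  0.4439] T [ 0.0946  0.2265 -0.0237] toolx -3.35
[[ 0.8775  0.1695  0.4486]
 [ 0.1738 -0.9843  0.0321]
 [ 0.447   0.0498 -0.8932]]
[3.371  3.7959 1.916 ]
[-0.8949 -0.0711 -0.4518] [-0.447  -0.0498  0.8932]
```

Emit:
servo_tool(
  increments="3.37 3.8 1.9 0 1;3.37 3.8 1.9 0 1;3.37 3.8 1.9 0 1;3.37 3.8 1.9 0 1;3.37 3.8 1.9 0 1;3.37 3.8 1.9 0 1;-4.5 -0.35 -2.25 0 1;-4.5 -0.35 -2.25 0 1;0 0 0 0 1",
)

```text
time_s: 17.15
eef_pos: [0.2969, 0.1137, 0.3399]
eef_rot: [0.039, 0.975, 0.073, 0.208]
wrist_force: [-0.0, 0.3, -0.6]
opening: 0.999
```

Run:
```python
from h import *
o,M=nf()
```

```text
t 17.15 q [ 0.0554 -0.8935  2.2485 -0.0701  1.3651 -0.0954] pos [0.2969 0.1137 0.3399] F [-0.   0.3 -0.6] Tq [ 0.02  0.16 -0.02] op 0.999
 tilt 24.47 az -6.4
nutpos [-84.781  122.7061 279.0716] F [-0.2555  0.3143 -0.6026] T [ 0.0401  0.1505 -0.043 ] toolx -4.54
```

Emit:
servo_tool(
  increments="-4.5 -0.35 -2.25 0 1;-4.5 -0.35 -2.25 0 1;0 0 0 0 1",
)

```text
time_s: 17.52
eef_pos: [0.2313, 0.1564, 0.3485]
eef_rot: [0.055, 0.977, 0.074, 0.193]
wrist_force: [-0.3, -0.1, -0.2]
opening: 1.0
```

Run:
```python
from h import *
o,M=nf()
```

```text
t 17.525 q [ 0.4196 -0.8936  2.2265 -0.2323  1.4774  0.2515] pos [0.2313 0.1564 0.3485] F [-0.3 -0.1 -0.2] Tq [ 0.03  0.18 -0.  ] op 1.0
 tilt 23.13 az -11.7
nutpos [-125.8414  180.8669  312.7415] F [-0.3688  0.0368  0.0281] T [ 0.0637  0.1713 -0.0405] toolx -4.39
```

```bash
cat > fk.py <<'E'
import numpy as np
from scipy.optimize import least_squares
D=np.array([[.1816,1.608,1.3538,.1485,.5549,.2474],[.0841,1.3018,1.7561,.5262,.2203,.4587],[.7255,.3042,2.1053,.722,.3126,.5311],[.7368,.2982,2.0662,.7377,.3139,.5254],[.7814,.2999,1.9695,.7679,.3384,.4903],[-.6547,2.2111,1.0658,.3522,.2197,.3208]])
Q1=np.array([1.1027,.1885,.2571,.2524,.2694,.2756])
lat=np.mean(-np.sin(Q1)*D[:,3]+np.cos(Q1)*D[:,4])
print('lat',-np.sin(Q1)*D[:,3]+np.cos(Q1)*D[:,4])
rp=np.cos(Q1)*D[:,3]+np.sin(Q1)*D[:,4]
def fk(p,q2,q3,q5):
    h,a,b,dl,L=p
    A=q2;B=q2+q3+dl;T=q2+q3+q5
    return a*np.sin(A)+b*np.sin(B)+L*np.sin(T), h+a*np.cos(A)+b*np.cos(B)+L*np.cos(T)
def f(p):
    r,z=fk(p,D[:,0],D[:,1],D[:,2]); return np.r_[r-rp,z-D[:,5]]
s=least_squares(f,[.36,.36,.35,0.,.25]); P=s.x
if __name__=='__main__':
    print(P,np.abs(s.fun).max())
E
python3 fk.py
```

```text
lat [0.11783866 0.11779535 0.11873734 0.11972954 0.12181518 0.11556679]
[0.31351968 0.43816738 0.52155053 0.16487876 0.30188527] 4.4084645125841426e-05
```

Run:
```python
from h import *
o,M=nf(); print(M); print(to_tool([.37,-.07,.33])/6); a=np.radians(-11);print(M.T@np.array([-np.cos(a),-np.sin(a),0])*5)
```

```text
t 17.525 q [ 0.4196 -0.8936  2.2265 -0.2323  1.4774  0.2515] pos [0.2313 0.1564 0.3485] F [-0.3 -0.1 -0.2] Tq [ 0.03  0.18 -0.  ] op 1.0
 tilt 23.13 az -11.7
nutpos [-125.8414  180.8669  312.7415] F [-0.3688  0.0368  0.0281] T [ 0.0637  0.1713 -0.0405] toolx -4.39
[[ 0.9148  0.1232  0.3847]
 [ 0.1657 -0.983  -0.0794]
 [ 0.3684  0.1364 -0.9196]]
[1.376  3.9517 1.4723]
[-4.3319 -1.5422 -1.9638]
```

Emit:
servo_tool(
  increments="1.4 3.95 1.5 0 1;1.4 3.95 1.5 0 1;1.4 3.95 1.5 0 1;1.4 3.95 1.5 0 1;1.4 3.95 1.5 0 1;1.4 3.95 1.5 0 1;-4.3 -1.5 -2 0 1;-4.3 -1.5 -2 0 1;0 0 0 0 1",
)

```text
time_s: 18.65
eef_pos: [0.3194, -0.0471, 0.3338]
eef_rot: [0.06, 0.981, 0.066, 0.174]
wrist_force: [-0.7, 0.3, -0.7]
opening: 0.998
```

Run:
```python
from h import *
o,M=nf(); print(M); print(np.degrees(np.arctan2(o['eef_pos'][1],o['eef_pos'][0])))
```

```text
t 18.65 q [-0.6676 -0.8934  2.2475  0.1438  1.4455 -0.7954] pos [ 0.3194 -0.0471  0.3338] F [-0.7  0.3 -0.7] Tq [0.03 0.2  0.01] op 0.998
 tilt 21.24 az -15.1
nutpos [-104.943   -38.4854  283.6776] F [-0.8595  0.4926 -0.3599] T [ 0.0737  0.1813 -0.0364] toolx -5.52
[[ 0.9306  0.1086  0.3497]
 [ 0.1504 -0.9841 -0.0946]
 [ 0.3338  0.1406 -0.9321]]
-8.394355054662768
```

Emit:
servo_tool(
  increments="-4.4 -1.1 -1.8 0 1;-4.4 -1.1 -1.8 0 1;-4.4 -1.1 -1.8 0 1;-4.4 -1.1 -1.8 0 1;0 0 0 0 1",
)

```text
time_s: 19.27
eef_pos: [0.2812, -0.0265, 0.358]
eef_rot: [0.053, 0.99, 0.067, 0.112]
wrist_force: [-0.1, -0.5, -0.2]
opening: 0.997
```

Run:
```python
from h import *
o,M=nf(); print(M); print(np.degrees(np.arctan2(o['eef_pos'][1],o['eef_pos'][0])))
```

```text
t 19.275 q [-0.5852 -0.8931  2.1791  0.0511  1.6121 -0.7124] pos [ 0.2812 -0.0265  0.358 ] F [-0.1 -0.5 -0.2] Tq [0.07 0.11 0.02] op 0.997
 tilt 14.25 az -21.6
nutpos [-120.1354   -8.7606  320.4392] F [-0.3245 -0.4579 -0.0675] T [ 0.094  0.092 -0.029] toolx -6.55
[[ 0.9659  0.1212  0.2289]
 [ 0.145  -0.9853 -0.0904]
 [ 0.2146  0.1205 -0.9692]]
-5.390822240122119
```

Emit:
servo_tool(
  increments="0.2 4.2 0.4 0 1;0.2 4.2 0.4 0 1;-4.2 -2.2 -1.2 0 1;-4.2 -2.2 -1.2 0 1;-4.2 -2.2 -1.2 0 1;-4.2 -2.2 -1.2 0 1;-4.2 -2.2 -1.2 0 1;0 0 0 0 1",
)

```text
time_s: 20.27
eef_pos: [0.224, -0.0821, 0.3962]
eef_rot: [0.026, 0.996, 0.067, 0.048]
wrist_force: [-0.8, -0.3, 0.0]
opening: 0.999
```

Run:
```python
from h import *
o,M=nf(); print(M); print(np.degrees(np.arctan2(o['eef_pos'][1],o['eef_pos'][0])))
```

```text
t 20.275 q [-0.9487 -0.8932  2.0904  0.0567  1.8495 -1.064 ] pos [ 0.224  -0.0821  0.3962] F [-0.8 -0.3  0. ] Tq [ 0.01 -0.02 -0.  ] op 0.999
 tilt 6.25 az -24.3
nutpos [-161.3097  -47.6728  388.264 ] F [-0.7173 -0.1069  0.4538] T [ 0.0055 -0.0189 -0.0072] toolx -7.82
[[ 0.9865  0.1302  0.0992]
 [ 0.1351 -0.9898 -0.0448]
 [ 0.0923  0.0576 -0.9941]]
-20.118358167362576
```

Emit:
servo_tool(
  increments="-4.2 -2.5 -0.6 0 1;-4.2 -2.5 -0.6 0 1;-4.2 -2.5 -0.6 0 1;-3.9 -2.3 -0.5 0 1;0 0 0 0 1",
)

```text
time_s: 20.9
eef_pos: [0.1869, -0.0449, 0.4382]
eef_rot: [0.005, 0.998, 0.067, -0.009]
wrist_force: [0.2, 0.1, -0.5]
opening: 0.996
```

Run:
```python
from h import *
o,M=nf(); print(M); print(np.degrees(np.arctan2(o['eef_pos'][1],o['eef_pos'][0])))
```

```text
t 20.9 q [-0.8543 -0.8935  2.0039 -0.0235  2.034  -0.9989] pos [ 0.1869 -0.0449  0.4382] F [ 0.2  0.1 -0.5] Tq [0.01 0.   0.01] op 0.996
 tilt 1.22 az -146.5
nutpos [-163.0902   -2.146   437.8357] F [-0.0523  0.0044 -0.5771] T [ 0.015  -0.0013 -0.0013] toolx -8.46
[[ 0.9908  0.1338 -0.0177]
 [ 0.1336 -0.991  -0.0117]
 [-0.0191  0.0092 -0.9998]]
-13.502000016005699
```

Run:
```python
from h import *
im,d,K,Rc,t=load('top0')
hsv=cv2.cvtColor(im,cv2.COLOR_RGB2HSV)
m=((hsv[...,0]>100)&(hsv[...,0]<125)&(hsv[...,1]>100)).astype(np.uint8); m[:, :310]=0; m[:240]=0;m[275:]=0; m[:,370:]=0
v,u=np.nonzero(m); print(len(u),u.min(),u.max(),v.min(),v.max())
p=np.array([onplane(a,b,.020,K,Rc,t)[:2] for a,b in zip(u,v)])*1000
print(cv2.minAreaRect(p.astype(np.float32)), p.mean(0))
for x,y in((440,258),(425,326),(513,303)): print(onplane(210+x/5,190+y/5,.014,K,Rc,t))
o,M=tilt(); print(M.T@np.array([1,0,0.]))
print('to view',to_tool([.40,-.20,.30]))
```

```text
183 322 354 252 264
((460.3149108886719, -238.9525146484375), (107.43296813964844, 18.393381118774414), 76.76637268066406) [ 459.8998 -239.4962]
[ 0.5133 -0.1059  0.014 ]
[ 0.4682 -0.0963  0.014 ]
[ 0.4842 -0.1547  0.014 ]
t 20.9 q [-0.8543 -0.8935  2.0039 -0.0235  2.034  -0.9989] pos [ 0.1869 -0.0449  0.4382] F [ 0.2  0.1 -0.5] Tq [0.01 0.   0.01] op 0.996
 tilt 1.22 az -146.5
[ 0.9908  0.1338 -0.0177]
to view [19.3083 18.0976 13.6215]
```

Run:
```python
from h import *
print('to view',to_tool([.455,-.235,.21])/8)
```

```text
to view [3.0578 2.7774 2.8204]
```

Emit:
servo_tool(
  increments="3.06 2.78 2.82 0 1;3.06 2.78 2.82 0 1;3.06 2.78 2.82 0 1;3.06 2.78 2.82 0 1;3.06 2.78 2.82 0 1;3.06 2.78 2.82 0 1;3.06 2.78 2.82 0 1;3.06 2.78 2.82 0 1;0 0 0 0.18 1;0 0 0 0.18 1",
)

```text
time_s: 22.15
eef_pos: [0.4534, -0.2352, 0.2064]
eef_rot: [0.005, 0.993, -0.117, -0.01]
wrist_force: [-0.1, 0.2, 0.2]
opening: 1.001
```

Emit:
servo_tool(
  increments="0 0 0 0 1",
)

```text
time_s: 22.28
eef_pos: [0.4535, -0.2352, 0.2078]
eef_rot: [0.006, 0.994, -0.113, -0.009]
wrist_force: [0.5, -0.1, 0.7]
opening: 1.001
```

Run:
```python
from h import *
o,M=tilt();print(M)
im,d,K,Rc,t=snap('wrist','w10')
hsv=cv2.cvtColor(im,cv2.COLOR_RGB2HSV)
P=cloud(d,K,Rc,t)
m=((hsv[...,0]>100)&(hsv[...,0]<128)&(hsv[...,1]>110)&(P[...,2]<.03)&(P[...,2]>.012)&(P[...,1]<-.1)&(P[...,0]<.55))
print(m.sum(),np.median(P[m],0)); v,u=np.nonzero(m)
p=np.array([onplane(a,b,.020,K,Rc,t)[:2] for a,b in zip(u,v)])*1000
print(cv2.minAreaRect(p.astype(np.float32)))
```

```text
t 22.275 q [-0.699   0.0878  1.7971 -0.021   1.2662 -0.4663] pos [ 0.4535 -0.2352  0.2078] F [ 0.5 -0.1  0.7] Tq [ 0.01  0.06 -0.01] op 1.001
 tilt 1.27 az -155.3
[[ 0.9743 -0.2243 -0.0201]
 [-0.2245 -0.9744 -0.0093]
 [-0.0176  0.0135 -0.9998]]
2044 [ 0.462  -0.2331  0.0202]
((461.682373046875, -237.1514434814453), (106.77476501464844, 19.605985641479492), 77.11483764648438)
```

View pics/w10.png

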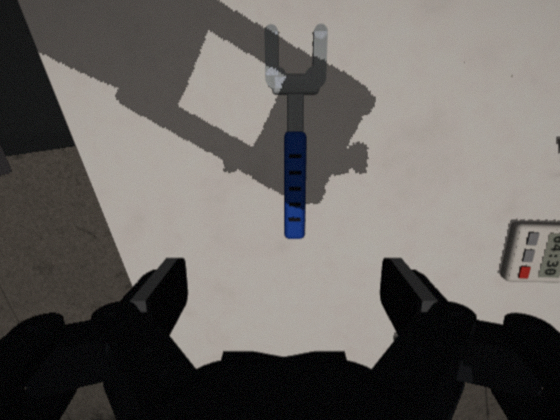

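Run:
```python
from h import *
print(to_tool([.4628,-.2323,.022]))
```

```text
[ 1.1563 -0.7441 18.6004]
```

Emit:
servo_tool(
  increments="1.16 -0.74 0 0 1;0 0 4.5 0 0.6;0 0 4.5 0 0.6;0 0 4.5 0 0.6;0 0 3 0 0.6;0 0 0 0 0.6;0 0 0 0 0.6",
)

```text
time_s: 23.2
eef_pos: [0.4649, -0.2329, 0.0454]
eef_rot: [0.007, 0.994, -0.113, -0.008]
wrist_force: [0.6, 0.9, 0.5]
opening: 0.6
```

Run:
```python
from h import *
tilt();print(to_tool([.4628,-.2323,.022]))
```

```text
t 23.2 q [-0.6807  0.3499  1.8664 -0.0253  0.9317 -0.4392] pos [ 0.4649 -0.2329  0.0454] F [0.6 0.9 0.5] Tq [ 0.02 -0.   -0.01] op 0.6
 tilt 1.22 az -146.1
[-0.1871 -0.0431  2.3413]
```

Emit:
servo_tool(
  increments="-0.19 -0.04 2.2 0 0.6;0 0 0 0 0.6;0 0 0 0 0;0 0 0 0 0;0 0 0 0 0;0 0 0 0 0;0 0 0 0 0",
)

```text
time_s: 24.08
eef_pos: [0.4627, -0.2326, 0.0239]
eef_rot: [0.007, 0.993, -0.113, -0.008]
wrist_force: [-0.9, 0.2, 7.2]
opening: 0.237
```

Run:
```python
from h import *
tilt()
```

```text
t 24.075 q [-0.6831  0.3863  1.8748 -0.0264  0.8861 -0.439 ] pos [ 0.4627 -0.2326  0.0239] F [-0.9  0.2  7.2] Tq [0.15 0.04 0.02] op 0.237
 tilt 1.21 az -144.1
```

Emit:
servo_tool(
  increments="0 0 -2 0 0;0 0 -5 0 0;0 0 -5 0 0;0 0 -5 0 0;0 0 -5 0 0;0 0 -5 0 0;0 0 -5 0 0;0 0 -5 0 0;0 0 -5 0 0",
)

```text
time_s: 25.2
eef_pos: [0.4693, -0.227, 0.4442]
eef_rot: [0.007, 0.993, -0.113, -0.009]
wrist_force: [0.3, 0.1, -2.6]
opening: 0.237
```

Run:
```python
from h import *
o,M=tilt(); print(to_tool([.80,.215,.53])/10,o['wrist_force'],o['torque'])
im,d,K,Rc,t=snap('wrist','w11')
L=((cloud(d,K,Rc,t)-o['eef_pos'])@M)*1000
# wrench points in tool frame: head steel & blue
m=(d>0)&(L[...,2]>-5)&(L[...,2]<60)&(abs(L[...,0])<40)&(L[...,1]<-20)
q=L[m];print(len(q),np.percentile(q,[2,50,98],axis=0))
A=np.c_[q[:,:2],np.ones(len(q))];print(np.linalg.lstsq(A,q[:,2],rcond=None)[0])
```

```text
t 25.2 q [-0.6664 -0.0227  1.4392 -0.0207  1.7329 -0.4422] pos [ 0.4693 -0.227   0.4442] F [ 0.3  0.1 -2.6] Tq [-0.05 -0.09 -0.01] op 0.237
 tilt 1.25 az -149.1
[ 2.2106 -5.0382 -0.9692] [ 0.2909  0.1064 -2.6124] [-0.0546 -0.088  -0.0121]
15985 [[ -25.5948 -107.5472    2.2668]
 [   0.1017  -85.6463    8.2186]
 [  25.6256  -22.9021   11.9622]]
[-0.0111 -0.0556  3.6308]
```

View pics/w11.png

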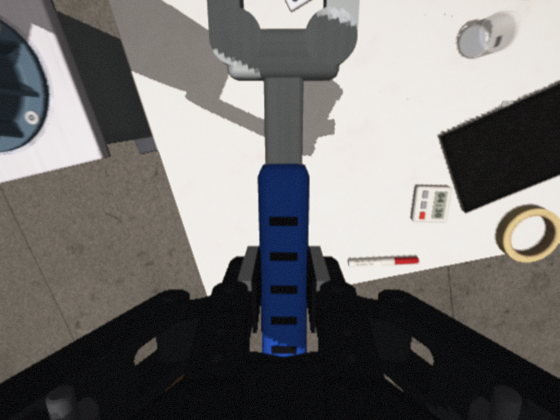

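Emit:
servo_tool(
  increments="2.2 -5 -1 0 0;2.2 -5 -1 0 0;2.2 -5 -1 0 0;2.2 -5 -1 0 0;2.2 -5 -1 0 0;2.2 -5 -1 0 0;2.2 -5 -1 0 0;1.6 -3.7 -0.6 0 0;0 0 0 0 0",
)

```text
time_s: 26.38
eef_pos: [0.725, 0.1151, 0.5072]
eef_rot: [0.006, 0.994, -0.112, -0.01]
wrist_force: [-0.1, -1.2, -2.0]
opening: 0.238
```

Run:
```python
from h import *
o,M=tilt(); print(M); 
im,d,K,Rc,t=load('w11');
```

```text
t 26.375 q [ 0.0005  0.5361  0.6399 -0.0113  1.9873  0.2197] pos [0.725  0.1151 0.5072] F [-0.1 -1.2 -2. ] Tq [-0.1  -0.03 -0.  ] op 0.238
 tilt 1.38 az -154.7
[[ 0.9749 -0.2217 -0.0218]
 [-0.2219 -0.975  -0.0103]
 [-0.019   0.0149 -0.9997]]
```

Emit:
servo_tool(
  increments="-0.8 -4 0 0 0;-0.8 -4 0 0 0;4.4 -2.3 -1 0 0;4.4 -2.3 -2 0 0;4.4 -2.3 -2 0 0;4.4 -2.3 -2 0 0;4.4 -2.3 -2 0 0;4.4 -2.3 -2 0 0;4.4 -2.3 -2 0 0;0 0 0 0 0",
)

```text
time_s: 27.62
eef_pos: [0.8276, 0.219, 0.5135]
eef_rot: [-0.031, 0.989, -0.113, 0.088]
wrist_force: [-0.2, -0.2, -2.4]
opening: 0.238
```

```bash
cat >> h.py <<'E'
def tv():
    o,M=tilt(); N=nutR(); z=M[:,2]; x=N@M[:,0]
    def vec(z): t=np.degrees(np.arccos(-z[2])); a=np.arctan2(z[1],z[0]); return np.array([t*np.cos(a),t*np.sin(a)])
    print(' need tilt add',vec(-N[2])-vec(z),'tcp az',np.degrees(np.arctan2(o['eef_pos'][1],o['eef_pos'][0])),'toolx(nut)',np.degrees(np.arctan2(x[1],x[0])))
    a=np.radians(15); 
    for n,w in(('out15',[np.cos(a),np.sin(a),0]),('left',[-np.sin(a),np.cos(a),0]),('up',[0,0,1])): print(n,np.round(M.T@np.array(w)*5,2))
    return o,M
E
python3 - <<'E'
from h import *
tv()
E
```

```text
t 27.625 q [0.1131 0.7585 0.2979 0.0226 1.8996 0.3492] pos [0.8276 0.219  0.5135] F [-0.2 -0.2 -2.4] Tq [-0.14  0.26  0.02] op 0.238
 tilt 10.69 az 13.1
 need tilt add [18.5725  5.3111] tcp az 14.824666434993297 toolx(nut) -29.273098403056455
out15 [ 4.34 -2.31  0.93]
left [-2.34 -4.42 -0.03]
up [ 0.83 -0.41 -4.91]
```

Emit:
servo_tool(
  increments="4.3 -2.5 -1 0 0;4.3 -2.5 -1 0 0;4.3 -2.5 -1 0 0;4.3 -2.5 -1 0 0;4.3 -2.5 -0.5 0 0;4.3 -2.5 -0.5 0 0;4.3 -2.5 -0.5 0 0;4.3 -2.5 -0.5 0 0;0 0 0 0 0",
)

```text
time_s: 28.75
eef_pos: [0.9065, 0.2543, 0.5208]
eef_rot: [-0.079, 0.969, -0.11, 0.208]
wrist_force: [-0.1, -0.8, -1.4]
opening: 0.24
```

Run:
```python
from h import *
tv()
```

```text
t 28.75 q [0.1312 0.7799 0.2984 0.0523 1.6172 0.3712] pos [0.9065 0.2543 0.5208] F [-0.1 -0.8 -1.4] Tq [-0.19  0.37  0.05] op 0.24
 tilt 25.71 az 14.4
 need tilt add [4.0825 1.3272] tcp az 15.672057750468225 toolx(nut) -27.88605620537804
out15 [ 3.98 -2.11  2.17]
left [-2.34 -4.42 -0.02]
up [ 1.93 -1.   -4.5 ]
```

Emit:
servo_tool(
  increments="4.3 -2.6 0 0 0;4.3 -2.6 0 0 0;1.2 -0.8 0 0 0;0 0 0 0 0",
)

```text
time_s: 29.25
eef_pos: [0.9273, 0.2658, 0.5261]
eef_rot: [-0.093, 0.96, -0.109, 0.242]
wrist_force: [-0.1, 0.9, -2.4]
opening: 0.241
```

Run:
```python
from h import *
o,M=tv()
im,d,K,Rc,t=snap('wrist','w12')
L=((cloud(d,K,Rc,t)-o['eef_pos'])@M)*1000
hsv=cv2.cvtColor(im,cv2.COLOR_RGB2HSV)
near=(d>0)&(d<.25)&(abs(L[...,0])<32)&(L[...,1]<-15)&(L[...,2]>-20)&(L[...,2]<60)
blue=near&(hsv[...,0]>100)&(hsv[...,0]<128)&(hsv[...,1]>110)
steel=near&~blue&(L[...,1]<-75)
for n,m in(('blue',blue),('steel',steel)):
    q=L[m];A=np.c_[q[:,:2],np.ones(len(q))];s=np.linalg.lstsq(A,q[:,2],rcond=None)[0]
    for _ in range(5):
        r=abs(A@s-q[:,2])<1.5; s=np.linalg.lstsq(A[r],q[r,2],rcond=None)[0]
    print(n,len(q),r.sum(),s,'atan',np.degrees(np.arctan(s[:2])),np.percentile(q[r],[1,50,99],axis=0))
```

```text
t 29.25 q [0.1382 0.7864 0.2987 0.0588 1.5355 0.3771] pos [0.9273 0.2658 0.5261] F [-0.1  0.9 -2.4] Tq [-0.2   0.35 -0.03] op 0.241
 tilt 30.02 az 14.7
 need tilt add [-0.0614  0.1377] tcp az 15.995717295774288 toolx(nut) -27.80974200325638
out15 [ 3.82 -2.03  2.5 ]
left [-2.34 -4.42 -0.02]
up [ 2.22 -1.16 -4.33]
blue 3693 3114 [-0.0146 -0.0039  3.4193] atan [-0.8366 -0.2255] [[ -9.0523 -47.4811   2.1641]
 [  0.3962 -32.9994   3.5065]
 [  9.7894 -15.2969   5.0189]]
steel 9976 8972 [-0.0121  0.0508 13.3589] atan [-0.6909  2.9088] [[ -26.9555 -108.5812    6.9667]
 [   0.4106  -94.5043    8.4927]
 [  27.3534  -76.4627   10.7029]]
```

View pics/w12.png

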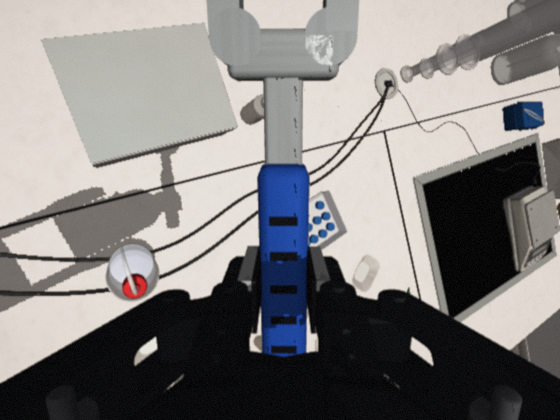

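```bash
cat >> h.py <<'E'
JY,JZ,JX=-.120,.0157,0.0   # jaw centre in tool frame
def tcp_for(jaw_nut, head_deg):
    N=nutR(); a=np.radians(head_deg); hx=np.array([np.cos(a),np.sin(a),0]); # wrench x
    ty=-hx; tz=np.array([0,0,-1.]); tx=np.cross(ty,tz)
    p=np.asarray(jaw_nut)-(JX*tx+JY*ty+JZ*tz)
    return C+N.T@p
E
python3 - <<'E'
from h import *
im,d,K,Rc,t=load('w12'); o=ctrl.get_obs(); M=Rq(o['eef_rot']); tp=o['eef_pos']
def ontool(u,v,z):
    r=M.T@Rc@np.array([(u-K[0,2])/K[0,0],(v-K[1,2])/K[1,1],1]); oo=M.T@(t-tp); return (oo+r*(z-oo[2])/r[2])*1000
crop(im,(200,0,370,120),4.5,'c_w12')
print('blue front',ontool(285,165,.0034),'tool x of blue edges',ontool(258,200,.0034),ontool(308,200,.0034))
h=np.array([np.cos(np.radians(15)),np.sin(np.radians(15)),0])
g=tcp_for(np.r_[-.055*h[:2],.08],15); print(g,to_tool(g)/10)
tv()
E
```

```text
blue front [  1.1764 -49.1824   3.4   ] tool x of blue edges [ -9.9324 -34.7498   3.4   ] [ 10.6755 -34.748    3.4   ]
[ 0.3583 -0.0438  0.1389] [-5.824   4.7946  0.2077]
t 29.3 q [0.1381 0.7863 0.2986 0.0587 1.5358 0.3771] pos [0.9273 0.2657 0.5262] F [-0.3  0.  -1.9] Tq [-0.23  0.4  -0.01] op 0.238
 tilt 30.02 az 14.6
 need tilt add [-0.0581  0.1419] tcp az 15.990556111535676 toolx(nut) -27.814491287357303
out15 [ 3.82 -2.03  2.5 ]
left [-2.34 -4.42 -0.02]
up [ 2.22 -1.16 -4.33]
```

View pics/c_w12.png

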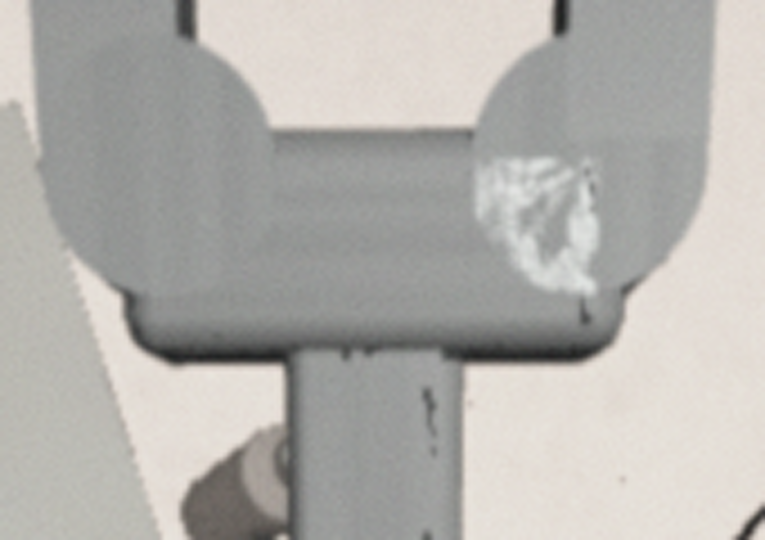

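Run:
```python
from h import *
im,d,K,Rc,t=load('w12'); o=ctrl.get_obs(); M=Rq(o['eef_rot']); tp=o['eef_pos']
def ontool(u,v,z):
    r=M.T@Rc@np.array([(u-K[0,2])/K[0,0],(v-K[1,2])/K[1,1],1]); oo=M.T@(t-tp); return (oo+r*(z-oo[2])/r[2])*1000
for z in (.0085,.0095): print('jaw L',ontool(242.9,7,z),'R',ontool(323.3,7,z),'floor',ontool(283,28.5,z),'outer',ontool(207,5,z),ontool(358.5,5,z))
```

```text
jaw L [ -14.3908 -106.7557    8.5   ] R [  15.2449 -106.76      8.5   ] floor [  0.3873 -99.6236   8.5   ] outer [ -27.5812 -107.4062    8.5   ] [  28.1814 -107.4143    8.5   ]
jaw L [ -14.5013 -107.0522    9.5   ] R [  15.3546 -107.0565    9.5   ] floor [  0.3866 -99.8671   9.5   ] outer [ -27.7897 -107.7075    9.5   ] [  28.3872 -107.7157    9.5   ]
```

Emit:
servo_tool(
  increments="-4.8 4 0.2 0 0;-4.8 4 0.2 0 0;-4.8 4 0.2 0 0;-4.8 4 0.2 0 0;-4.8 4 0.2 0 0;-4.8 4 0.2 0 0;-4.8 4 0.2 0 0;-4.8 4 0.2 0 0;-4.8 4 0.2 0 0;-4.8 4 0.2 0 0",
)

```text
time_s: 30.55
eef_pos: [0.4848, 0.018, 0.2215]
eef_rot: [-0.093, 0.96, -0.108, 0.243]
wrist_force: [0.2, -1.6, -1.5]
opening: 0.238
```

Emit:
servo_tool(
  increments="-4.8 4 0.1 0 0;-4.8 4 0.1 0 0;0 0 0 0.17 0;0 0 0 0.17 0;0 0 0 0.16 0;0 0 0 0.16 0;0 0 0 0.16 0;0 0 0 0 0",
)

```text
time_s: 31.55
eef_pos: [0.3917, -0.0341, 0.1594]
eef_rot: [-0.181, 0.837, -0.481, 0.185]
wrist_force: [-0.2, -0.4, -0.9]
opening: 0.238
```

```bash
sed -i 's/^JY,JZ,JX.*/JY,JZ,JX=-.1185,.0157,.0004/' h.py
cat >> h.py <<'E'
H15=np.array([np.cos(np.radians(15)),np.sin(np.radians(15))])
E
python3 - <<'E'
from h import *
o,M=tv()
for b,z in((.055,.08),(.055,.0),(0,0)): print(b,z,np.round(to_tool(tcp_for(np.r_[-b*H15,z],15)),2))
E
```

```text
t 31.55 q [-0.7643 -0.5193  2.4766  0.5455  0.9643  0.012 ] pos [ 0.3917 -0.0341  0.1594] F [-0.2 -0.4 -0.9] Tq [-0.08  0.48 -0.01] op 0.238
 tilt 30.07 az 14.5
 need tilt add [-0.1229  0.199 ] tcp az -4.968488934174008 toolx(nut) -74.63116588120607
out15 [ 1.13 -4.18  2.51]
left [-4.82 -1.32 -0.02]
up [ 0.68 -2.41 -4.33]
0.055 0.08 [-1.03  3.76  0.03]
0.055 0.0 [-1.06  3.77  8.03]
0 0 [-1.03 -1.73  8.03]
```

Run:
```python
from h import *
o,M=nf()
for b,z in((.005,.055),(.005,.03),(0.005,0)): print(b,z,np.round(to_tool(tcp_for(np.r_[-b*H15,z],15)),2))
for hd in (15,0,-15,-30,-45):
    h=np.array([np.cos(np.radians(hd)),np.sin(np.radians(hd))])
    T=tcp_for(np.r_[-.005*h,0.0],hd); W=T+.302*nutR()[2]; r=np.hypot(*W[:2]); rp=np.sqrt(max(r*r-.118**2,0)); print(hd,T,W,'d',np.hypot(rp,W[2]-.3135))
```

```text
t 31.55 q [-0.7643 -0.5193  2.4766  0.5455  0.9643  0.012 ] pos [ 0.3917 -0.0341  0.1594] F [-0.2 -0.4 -0.9] Tq [-0.08  0.48 -0.01] op 0.238
 tilt 30.07 az 14.5
nutpos [-128.6561  -44.5028   96.0692] F [-0.7467 -0.3553 -0.6315] T [ 0.0337  0.4831 -0.0289] toolx -74.63
0.005 0.055 [-1.01 -1.24  2.53]
0.005 0.03 [-1.02 -1.23  5.03]
0.005 0 [-1.03 -1.23  8.03]
15 [ 0.435  -0.0091  0.0945] [ 0.2891 -0.0481  0.356 ] d 0.27156925500012463
0 [0.4233 0.0208 0.0924] [ 0.2774 -0.0181  0.354 ] d 0.2549136814561987
-15 [0.4186 0.0527 0.0946] [0.2728 0.0137 0.3561] d 0.24995041985464345
-30 [0.4214 0.0842 0.1008] [0.2755 0.0453 0.3623] d 0.25768839069592586
-45 [0.4313 0.1132 0.1106] [0.2854 0.0743 0.3722] d 0.27658194951834913
```

Emit:
servo_tool(
  increments="-1.01 -1.24 0 0 0;0 0 2.5 0 0;0 0 2 0 0;0 0 0 0 0;0 0 0 0 0",
)

```text
time_s: 32.17
eef_pos: [0.4177, -0.0134, 0.1251]
eef_rot: [-0.182, 0.838, -0.481, 0.185]
wrist_force: [0.1, -0.3, -1.2]
opening: 0.24
```

Run:
```python
from h import *
o,M=nf()
for b,z in((.005,.03),(0.005,0)): print(b,z,np.round(to_tool(tcp_for(np.r_[-b*H15,z],15)),2))
im,d,K,Rc,t=snap('wrist','w13')
```

```text
t 32.175 q [-0.6284 -0.3373  2.4547  0.5931  0.7656  0.0335] pos [ 0.4177 -0.0134  0.1251] F [ 0.1 -0.3 -1.2] Tq [-0.2   0.38  0.  ] op 0.24
 tilt 30.04 az 14.7
nutpos [-119.445   -31.2351   51.0546] F [-0.5867 -0.3248 -1.0342] T [-0.0846  0.4185  0.0496] toolx -74.65
0.005 0.03 [0.03 0.   0.54]
0.005 0 [0.03 0.   3.54]
```

View pics/w13.png

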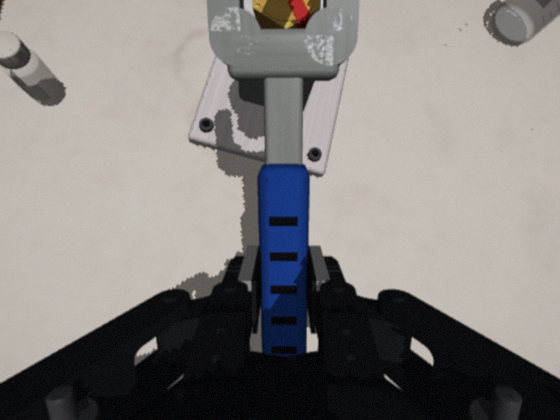

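Run:
```python
from h import *
im=load('w13')[0]; crop(im,(200,0,370,60),4.7,'c_w13')
im,d,K,Rc,t=snap('scene','s13'); c=proj(C,K,Rc,t)[0].astype(int); print(c); crop(im,(c[0]-50,c[1]-45,c[0]+70,c[1]+45),6.5,'c_s13')
```

```text
[296 220]
```

View pics/c_w13.png

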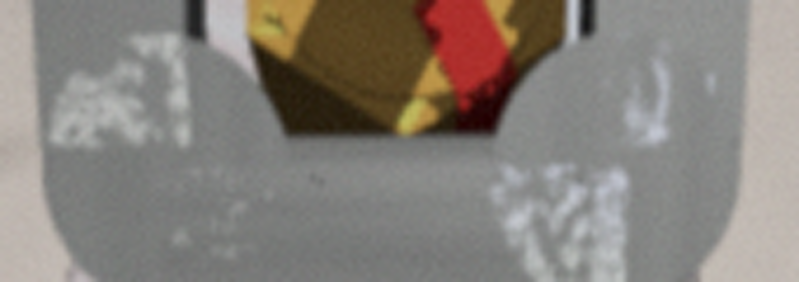

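View pics/c_s13.png

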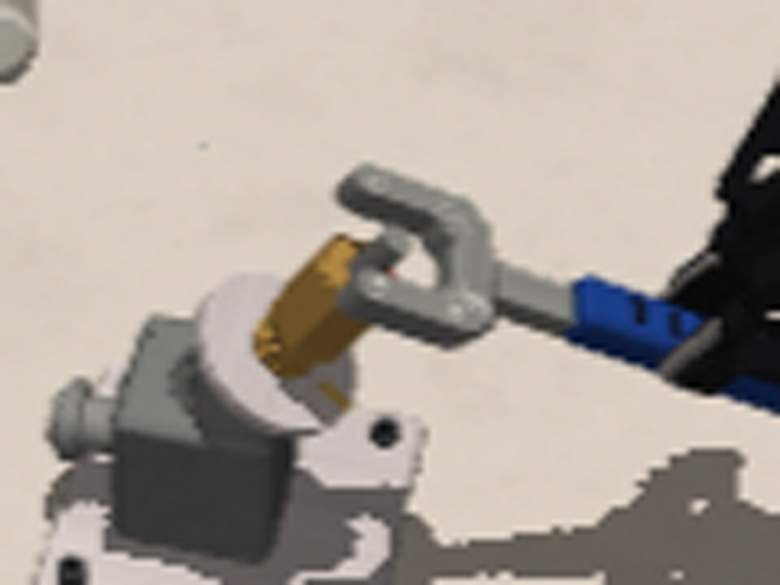

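Run:
```python
from h import *
im,d,K,Rc,t=load('w13')
h=np.r_[H15,0]; l=np.array([-H15[1],H15[0],0])
for x,y in((250,38),(566,38),(412,130),(205,20),(582,20)):
    for z in ((.017,) if 210<x<570 else (.0345+.007,)):
        p=on_nutplane(200+(x+.5)/4.7-.5,(y+.5)/4.7-.5,z,K,Rc,t); print(x,y,'along',p@h*1000,'lat',p@l*1000)
a=[np.r_[np.cos(a)*17.32,np.sin(a)*17.32,17]/1000 for a in np.radians(15.16+60*np.arange(6))]
q=proj(np.array(a)@nutR()+C,K,Rc,t); print(((q-[200,0])*4.7).round(0))
```

```text
250 38 along -9.081052736227239 lat 14.33802517903684
566 38 along -8.885618236427952 lat -15.188567607946899
412 130 along -16.712433014665194 lat -0.8672214533333921
205 20 along -15.056839174489683 lat 15.81598034471526
582 20 along -14.859322427390731 lat -13.94101883780634
[[ 403. -298.]
 [ 237. -185.]
 [ 241.   32.]
 [ 401.  135.]
 [ 562.   33.]
 [ 569. -183.]]
```

Run:
```python
from h import *
im,d,K,Rc,t=load('w13')
h=np.r_[H15,0]; l=np.array([-H15[1],H15[0],0])
for x,y,z in((185,20,.0425),(595,20,.0425),(205,20,.0285),(580,20,.0285)):
    p=on_nutplane(200+(x+.5)/4.7-.5,(y+.5)/4.7-.5,z,K,Rc,t); print(x,y,'along',p@h*1000,'lat',p@l*1000)
crop(im,(230,0,340,40),7,'c_w13b')
```

```text
185 20 along -15.370709560962595 lat 17.27264074832826
595 20 along -15.157487756409008 lat -14.850412901489623
205 20 along -11.11167612604921 lat 17.240793762493063
580 20 along -10.896391909619547 lat -15.192973735193636
```

View pics/c_w13b.png

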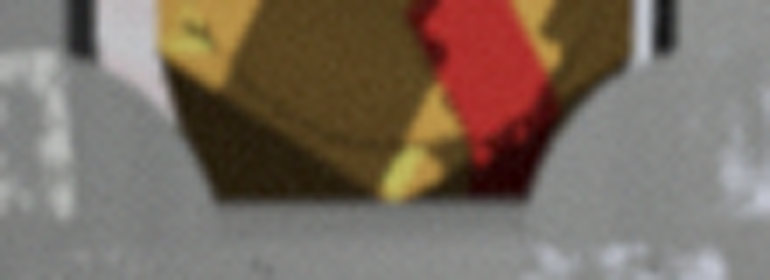

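Emit:
servo_tool(
  increments="0.16 0 0 0 0;0 0 0.7 0 0;0 0 0 0 0;0 0 0.6 0 0;0 0 0 0 0",
)

```text
time_s: 32.9
eef_pos: [0.4245, -0.0127, 0.1129]
eef_rot: [-0.182, 0.837, -0.482, 0.184]
wrist_force: [0.2, -0.2, -1.5]
opening: 0.237
```

Run:
```python
from h import *
o,M=nf()
for b,z in((0.005,0),): print(b,z,np.round(to_tool(tcp_for(np.r_[-b*H15,z],15)),2))
im,d,K,Rc,t=snap('wrist','w14')
crop(im,(200,0,370,60),4.7,'c_w14')
```

```text
t 32.9 q [-0.6106 -0.2749  2.4448  0.621   0.7154  0.0102] pos [ 0.4245 -0.0127  0.1129] F [ 0.2 -0.2 -1.5] Tq [-0.15  0.49 -0.01] op 0.237
 tilt 29.98 az 14.8
nutpos [-119.7066  -32.3172   37.1476] F [-0.5964 -0.2136 -1.3761] T [-0.0171  0.5098  0.0001] toolx -74.77
0.005 0 [-0.07 -0.05  2.14]
```

View pics/c_w14.png

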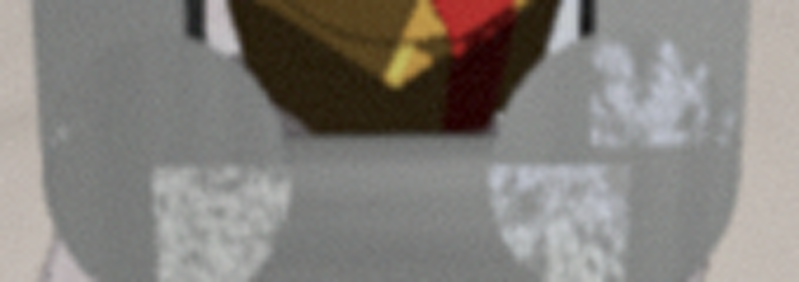

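Emit:
servo_tool(
  increments="0 -0.05 0.7 0 0;0 0 0.7 0 0;0 0 0.7 0 0;0 0 0 0 0;0 0 0 0 0",
)

```text
time_s: 33.58
eef_pos: [0.4352, -0.01, 0.0954]
eef_rot: [-0.182, 0.837, -0.482, 0.184]
wrist_force: [0.0, -0.1, -2.2]
opening: 0.238
```

Run:
```python
from h import *
o,M=nf()
for b,z in((0.005,0),(.002,0)): print(b,z,np.round(to_tool(tcp_for(np.r_[-b*H15,z],15)),2))
im,d,K,Rc,t=snap('wrist','w15')
crop(im,(200,0,370,60),4.7,'c_w15')
im,d,K,Rc,t=snap('scene','s15'); crop(im,(246,175,366,265),6.5,'c_s15')
```

```text
t 33.575 q [-0.5794 -0.1857  2.4285  0.6697  0.6413 -0.0283] pos [ 0.4352 -0.01    0.0954] F [ 0.  -0.1 -2.2] Tq [-0.15  0.45  0.  ] op 0.238
 tilt 30.01 az 14.7
nutpos [-118.9068  -32.4582   16.5049] F [-1.0933 -0.0595 -1.9041] T [-0.023   0.4756  0.017 ] toolx -74.76
0.005 0 [-0.1   0.02  0.08]
0.002 0 [-0.1  -0.28  0.08]
```

View pics/c_w15.png

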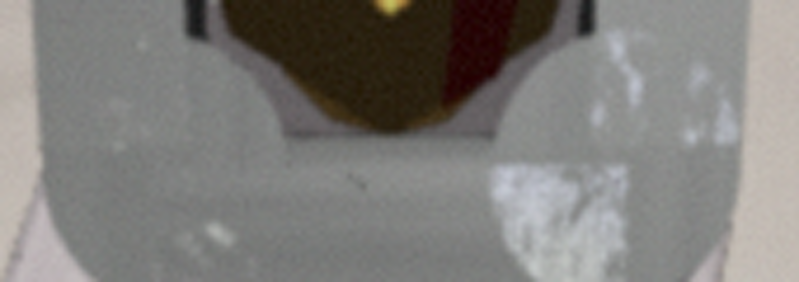

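View pics/c_s15.png

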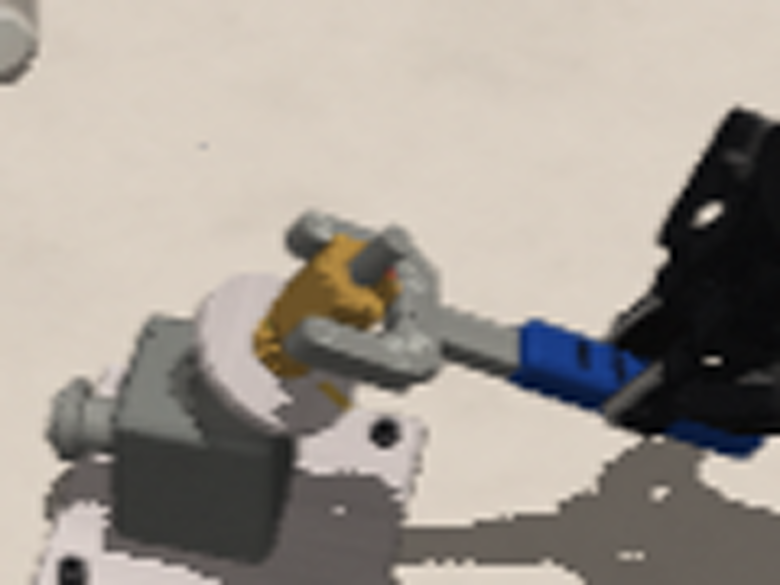

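Emit:
servo_tool(
  increments="-1.23 -0.06 0 0.1 0;-1.84 -0.14 0 0.15 0;-1.84 -0.14 0 0.15 0;0 0 0 0 0",
)

```text
time_s: 34.17
eef_pos: [0.4199, 0.0368, 0.094]
eef_rot: [-0.215, 0.726, -0.637, 0.145]
wrist_force: [-1.7, -4.5, -2.6]
opening: 0.236
```

```bash
cat >> h.py <<'E'
def rad():
    o,M=nf(); p=nutcoord(o['eef_pos'])*1000; print('R',np.hypot(*p[:2]),'ang',np.degrees(np.arctan2(p[1],p[0]))%360,'y-ang-expected(toolx-90)'); return o,M
E
python3 - <<'E'
from h import *
rad()
E
```

```text
t 34.175 q [-0.4506 -0.2468  2.4775  0.6254  0.5889  0.5203] pos [0.4199 0.0368 0.094 ] F [-1.7 -4.5 -2.6] Tq [-0.58  0.94 -0.51] op 0.236
 tilt 30.05 az 14.7
nutpos [-121.9529   16.6551   16.6749] F [-3.7642 -3.879  -0.8413] T [-0.5337  1.0553 -0.2835] toolx -97.49
R 123.08492656604503 ang 172.22322389626083 y-ang-expected(toolx-90)
```

Emit:
servo_tool(
  increments="-1.84 -0.14 0 0.15 0;-1.84 -0.14 0 0.15 0;-1.84 -0.14 0 0.15 0;-1.23 -0.06 0 0.1 0;0 0 0 0 0",
)

```text
time_s: 34.8
eef_pos: [0.4265, 0.1015, 0.1069]
eef_rot: [0.246, -0.526, 0.81, -0.081]
wrist_force: [-1.9, -4.1, -2.9]
opening: 0.237
```

Run:
```python
from h import *
rad()
im,d,K,Rc,t=snap('wrist','w16'); crop(im,(200,0,370,80),4.7,'c_w16')
im,d,K,Rc,t=snap('scene','s16'); crop(im,(246,175,366,265),6.5,'c_s16')
im,d,K,Rc,t=snap('top','t16'); crop(im,(215,195,295,255),9,'c_t16')
```

```text
t 34.8 q [-0.2007 -0.2413  2.4375  0.4658  0.5144  1.431 ] pos [0.4265 0.1015 0.1069] F [-1.9 -4.1 -2.9] Tq [-0.58  0.76 -0.4 ] op 0.237
 tilt 30.0 az 14.7
nutpos [-95.5136  77.5263  16.2851] F [-3.9768 -3.4856 -1.0079] T [-0.516   0.8786 -0.1667] toolx -128.91
R 123.01694691700794 ang 140.93450699993528 y-ang-expected(toolx-90)
```

View pics/c_w16.png

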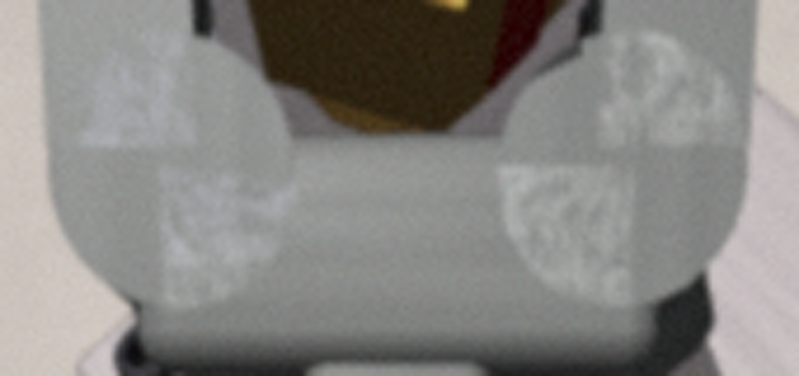

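View pics/c_s16.png

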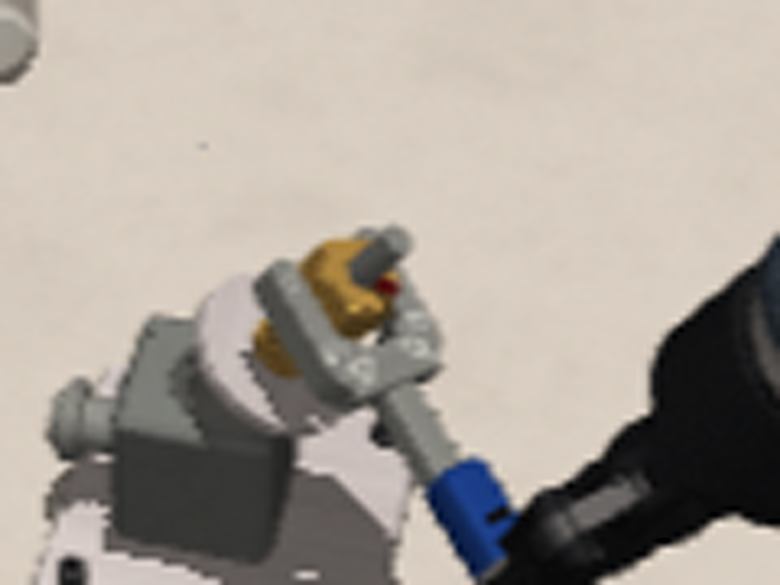

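View pics/c_t16.png

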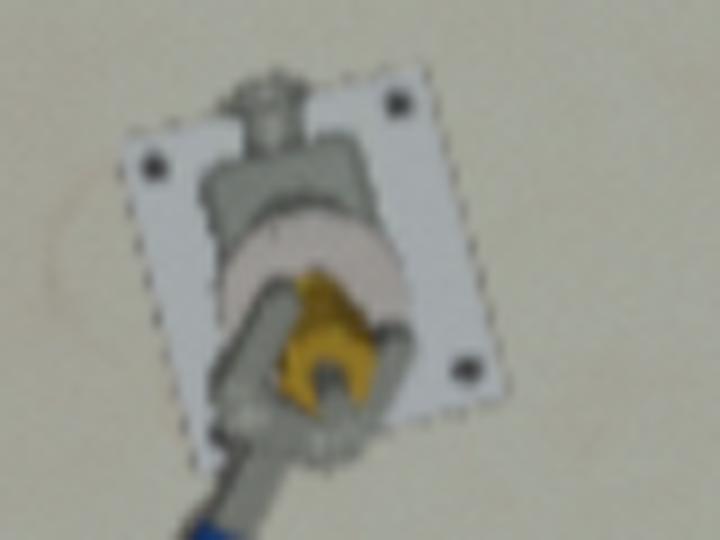

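Run:
```python
from h import *
def ang(n,pts):
    im,d,K,Rc,t=load(n)
    for x,y,z in pts:
        p=on_nutplane(200+(x+.5)/4.7-.5,(y+.5)/4.7-.5,z,K,Rc,t)*1000; print(n,p,np.hypot(*p[:2]),np.degrees(np.arctan2(p[1],p[0]))%360)
ang('w15',[(390,12,.017)]); ang('w16',[(450,4,.017)])
# hex top fit via scene depth
from scipy.optimize import least_squares
for n in('s13','s16','s15'):
    im,d,K,Rc,t=load(n); L=nutcoord(cloud(d,K,Rc,t))*1000
    r=np.hypot(L[...,0],L[...,1]); m=(abs(L[...,2]-17)<4)&(r<20); print(n,m.sum(), np.degrees(np.arctan2(*L[m].mean(0)[1::-1])))
    ii=im.astype(int); red=(ii[...,0]>1.8*ii[...,1])&(ii[...,0]>1.8*ii[...,2])&(r<25)&(d>0)&(abs(L[...,2])<25)
    q=L[red]; print(len(q),q.mean(0) if len(q) else '', np.degrees(np.arctan2(q[:,1].mean(),q[:,0].mean()))%360 if len(q) else '')
```

```text
w15 [-16.6354  -4.7894  17.    ] 17.311093631382345 196.06119033068777
w16 [-15.0831   7.3382  17.    ] 16.773473926003707 154.05608612040334
s13 48 18.94005656116768
0  
s16 94 90.94066775856307
6 [-10.6625   0.8561  19.5405] 175.40934709128385
s15 99 87.13949885884054
0
```

Emit:
servo_tool(
  increments="-1.23 -0.06 0 0.1 0;-1.23 -0.06 0 0.1 0;0 0 0 0 0",
)

```text
time_s: 35.33
eef_pos: [0.4365, 0.1222, 0.1155]
eef_rot: [0.253, -0.442, 0.859, -0.056]
wrist_force: [-1.2, -4.0, -2.7]
opening: 0.24
```

Run:
```python
from h import *
rad()
im,d,K,Rc,t=snap('wrist','w17'); crop(im,(200,0,370,60),4.7,'c_w17')
im,d,K,Rc,t=snap('scene','s17'); crop(im,(266,190,346,250),10,'c_s17')
```

```text
t 35.325 q [-0.1193 -0.2181  2.3973  0.3917  0.5022  1.7714] pos [0.4365 0.1222 0.1155] F [-1.2 -4.  -2.7] Tq [-0.6   0.6  -0.39] op 0.24
 tilt 30.0 az 14.7
nutpos [-78.2573  94.9125  16.2611] F [-3.2478 -3.5737 -1.1939] T [-0.5674  0.7355 -0.1261] toolx -140.48
R 123.01457044846799 ang 129.50626630057394 y-ang-expected(toolx-90)
```

View pics/c_w17.png

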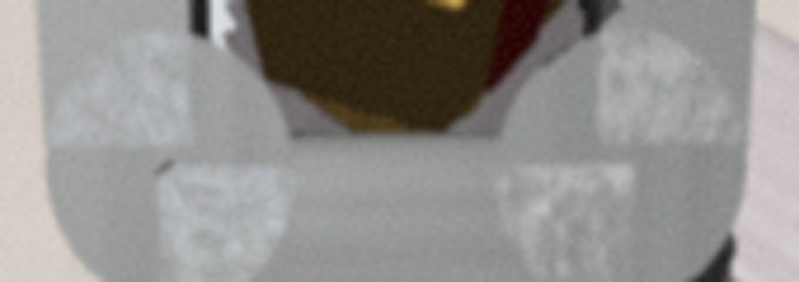

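View pics/c_s17.png

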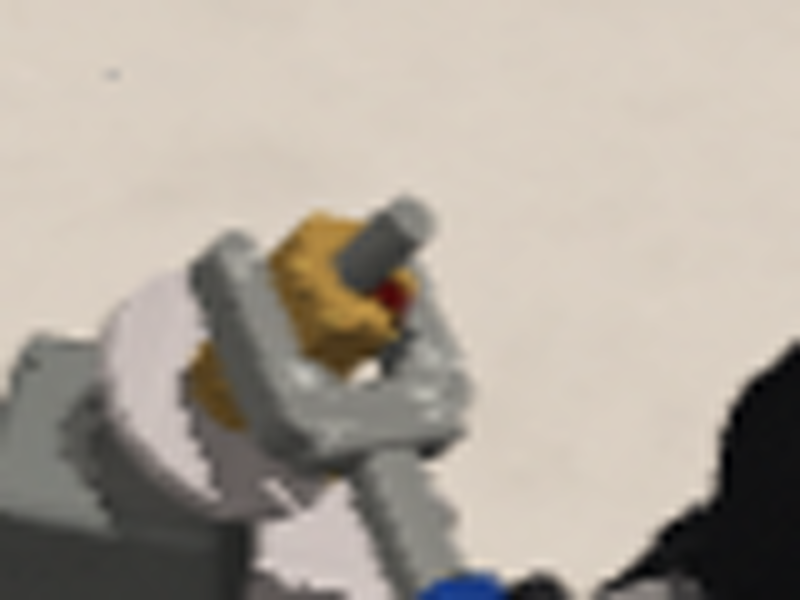

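Run:
```python
from h import *
from scipy.optimize import brentq
for n,b in(('w15','c_w15b'),('w16','c_w16b'),('w17','c_w17b')):
    im=load(n)[0]; crop(im,(240,0,340,36),8,b)
a=[cv2.imread('pics/c_w%sb.png'%k) for k in(15,16,17)]
for k in a: cv2.convertScaleAbs(k,k,1.8,10)
cv2.imwrite('pics/c_cmp2.png',np.vstack(a)[:600])
```

```text
(no output)
```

View pics/c_cmp2.png

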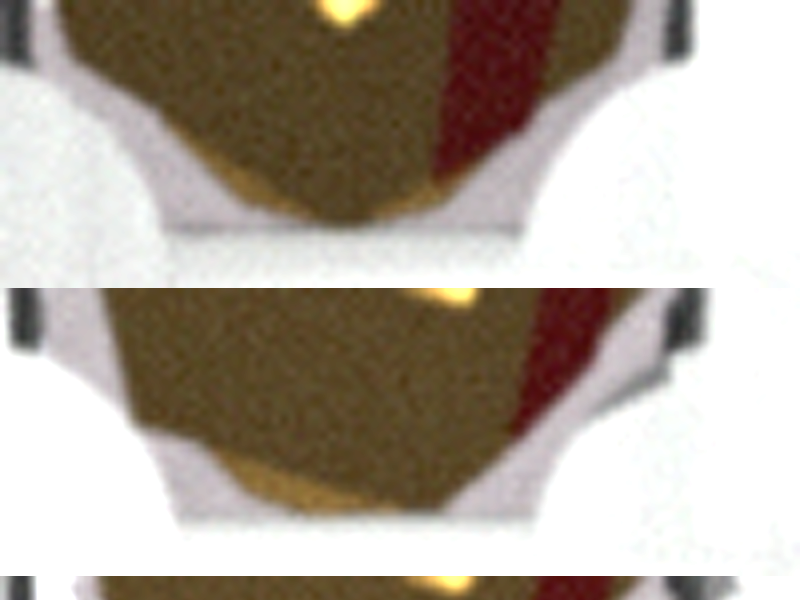

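Run:
```python
from h import *
from scipy.optimize import brentq
def ray(n,x,y):
    im,d,K,Rc,t=load(n); N=nutR(); r=N@(Rc@np.array([(240+(x+.5)/8-.5-K[0,2])/K[0,0],((y+.5)/8-.5-K[1,2])/K[1,1],1])); return nutcoord(t)*1000,r
def stripe(n,x1,x2,y,guess):
    # find theta where the two stripe edges are symmetric about flat mid
    (o,r1),(o2,r2)=ray(n,x1,y),ray(n,x2,y)
    def f(th):
        nn=np.array([np.cos(th),np.sin(th),0]);l=np.array([-np.sin(th),np.cos(th),0])
        s=0
        for r in(r1,r2): p=o+r*(15-o@nn)/(r@nn); s+=p@l
        return s
    ths=np.radians(np.linspace(guess-25,guess+25,101)); v=[f(a) for a in ths]
    for a,b,va,vb in zip(ths,ths[1:],v,v[1:]):
        if va*vb<0: 
            th=brentq(f,a,b); nn=np.array([np.cos(th),np.sin(th),0]);l=np.array([-np.sin(th),np.cos(th),0])
            ps=[o+r*(15-o@nn)/(r@nn) for r in(r1,r2)]; print(n,y,'theta',np.degrees(th),'w',[p@l for p in ps],'z',ps[0][2])
for y,x1,x2 in((20,452,556),(60,447,550),(100,441,542)): stripe('w15',x1,x2,y,225)
for y,x1,x2 in((20,541,611),(55,534,596)): stripe('w16',x1,x2,y,180)
for y,x1,x2 in((12,541,611),): stripe('w17',x1,x2,y,168)
for n,x,y in(('w15',345,222),('w16',430,222),('w15',345,24),('w16',468,14)):
    o,r=ray(n,x,y)
    z=-17 if y>100 else 17
    p=o+r*(z-o[2])/r[2]; print(n,p,np.hypot(*p[:2]),np.degrees(np.arctan2(p[1],p[0]))%360)
im=load('w17')[0]; c=cv2.resize(im[0:36,240:340],None,fx=8,fy=8,interpolation=cv2.INTER_CUBIC); cv2.imwrite('pics/c_w17c.png',cv2.convertScaleAbs(c[:,:,::-1],None,1.8,10))
```

```text
w15 20 theta 227.4743088347431 w [np.float64(-3.311554877653748), np.float64(3.3115548776537427)] z 7.835686472034411
w15 60 theta 227.82656160748306 w [np.float64(-3.4526363311125174), np.float64(3.4526363311125325)] z 2.475297125059029
w15 100 theta 227.78960571133453 w [np.float64(-3.54042743682919), np.float64(3.540427436829203)] z -3.36291102773086
w16 20 theta 188.9729599344585 w [np.float64(-3.63436793302383), np.float64(3.6343679330238237)] z 3.8086083813136042
w16 55 theta 187.78395874044864 w [np.float64(-3.1893577544082636), np.float64(3.189357754408335)] z -1.6020557583550499
w17 12 theta 178.0217534328468 w [np.float64(-3.6705665588207683), np.float64(3.6705665588207657)] z 4.6421526236832165
w15 [-16.0448  -4.6372 -17.    ] 16.701455001122945 196.12017193798604
w16 [-15.1894   7.0054 -17.    ] 16.72702539279649 155.24067157316418
w15 [-16.7439  -4.8552  17.    ] 17.43367336036111 196.17059499224857
w16 [-15.8689   6.7759  17.    ] 17.255024210154136 156.87799382674208
```

View pics/c_w17c.png

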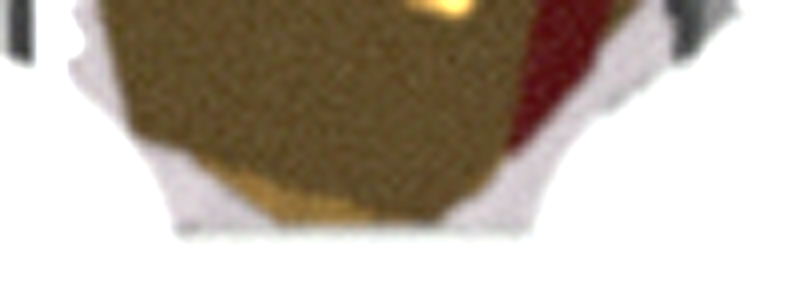

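Emit:
servo_tool(
  increments="-1.23 -0.06 0 0.1 0;0 0 0 0 0",
)

```text
time_s: 35.67
eef_pos: [0.4428, 0.1314, 0.1205]
eef_rot: [0.255, -0.398, 0.88, -0.043]
wrist_force: [-1.3, -4.0, -2.4]
opening: 0.24
```

Run:
```python
from h import *
rad()
im,d,K,Rc,t=snap('wrist','w18')
c=cv2.resize(im[0:36,240:340],None,fx=8,fy=8,interpolation=cv2.INTER_CUBIC); cv2.imwrite('pics/c_w18.png',cv2.convertScaleAbs(c[:,:,::-1],None,1.8,10))
```

```text
t 35.675 q [-0.0845 -0.2044  2.3738  0.3563  0.5006  1.9345] pos [0.4428 0.1314 0.1205] F [-1.3 -4.  -2.4] Tq [-0.67  0.77 -0.37] op 0.24
 tilt 30.01 az 14.7
nutpos [-68.4049 102.2182  16.2838] F [-3.198  -3.4774 -0.9075] T [-0.5709  0.9197 -0.0992] toolx -146.22
R 122.99506954869395 ang 123.79060297906318 y-ang-expected(toolx-90)
```

View pics/c_w18.png

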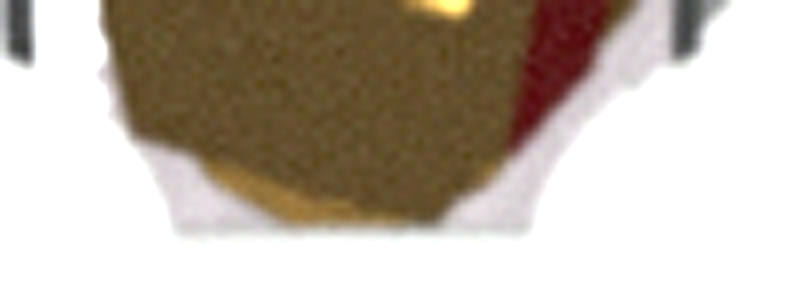

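Emit:
servo_tool(
  increments="-0.31 0 0 0.025 0;0 0 0 0 0;1.48 -0.09 0 -0.12 0;1.48 -0.09 0 -0.12 0;0 0 0 0 0",
)

```text
time_s: 36.35
eef_pos: [0.4301, 0.1101, 0.1104]
eef_rot: [0.249, -0.489, 0.833, -0.07]
wrist_force: [-1.3, 1.8, -2.1]
opening: 0.237
```

Run:
```python
from h import *
rad()
im,d,K,Rc,t=snap('wrist','w19')
c=cv2.resize(im[0:36,240:340],None,fx=8,fy=8,interpolation=cv2.INTER_CUBIC); cv2.imwrite('pics/c_w19.png',cv2.convertScaleAbs(c[:,:,::-1],None,1.8,10))
```

```text
t 36.35 q [-0.166  -0.2337  2.423   0.4355  0.5074  1.5787] pos [0.4301 0.1101 0.1104] F [-1.3  1.8 -2.1] Tq [0.15 0.49 0.4 ] op 0.237
 tilt 30.04 az 14.7
nutpos [-88.8897  84.905   16.4277] F [-1.7906  2.0773 -1.4292] T [0.4336 0.4399 0.2104] toolx -134.06
R 122.92371427974899 ang 136.31340466474876 y-ang-expected(toolx-90)
```

View pics/c_w19.png

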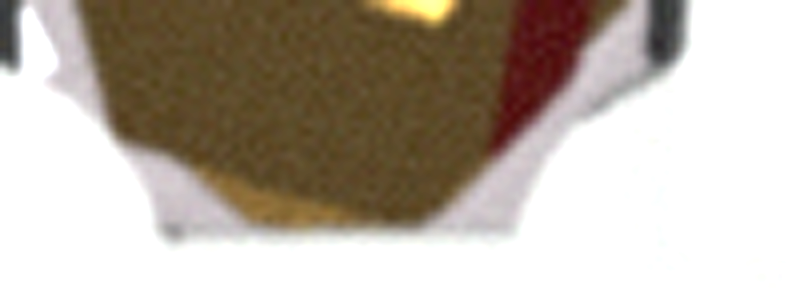

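```bash
cat > st.py <<'E'
from h import *
from scipy.optimize import brentq
def ray(n,x,y):
    im,d,K,Rc,t=load(n); N=nutR(); r=N@(Rc@np.array([(240+(x+.5)/8-.5-K[0,2])/K[0,0],((y+.5)/8-.5-K[1,2])/K[1,1],1])); return nutcoord(t)*1000,r
def stripe(n,x1,x2,y,guess):
    (o,r1),(o2,r2)=ray(n,x1,y),ray(n,x2,y)
    def f(th):
        nn=np.array([np.cos(th),np.sin(th),0]);l=np.array([-np.sin(th),np.cos(th),0])
        return sum((o+r*(15-o@nn)/(r@nn))@l for r in(r1,r2))
    ths=np.radians(np.linspace(guess-25,guess+25,101)); v=[f(a) for a in ths]
    for a,b,va,vb in zip(ths,ths[1:],v,v[1:]):
        if va*vb<0: print(n,y,'red at',np.degrees(brentq(f,a,b)))
def cast(n,x,y,z):
    o,r=ray(n,x,y); p=o+r*(z-o[2])/r[2]; print(n,(x,y),p,np.hypot(*p[:2]),np.degrees(np.arctan2(p[1],p[0]))%360)
E
python3 - <<'E'
from st import *
stripe('w18',533,606,20,170); stripe('w19',512,588,20,180)
cast('w17',430,222,-17);cast('w18',432,222,-17); cast('w19',415,222,-17); 
cast('w18',462,14,17); cast('w19',442,22,17)
im,d,K,Rc,t=load('w19'); 
crop(im,(180,0,380,100),4,'c_w19f'); crop(load('w18')[0],(180,0,380,100),4,'c_w18f')
E
```

```text
w18 20 red at 170.3930016593768
w19 20 red at 181.90076904462015
w17 (430, 222) [-13.6095   9.8054 -17.    ] 16.773872610673166 144.22798004442905
w18 (432, 222) [-12.6279  11.0397 -17.    ] 16.773119252785886 138.83897122145595
w19 (415, 222) [-14.5299   8.0331 -17.    ] 16.60265717355207 151.0631438005319
w18 (462, 14) [-13.0588  11.2256  17.    ] 17.220469485833796 139.31699709162496
w19 (442, 22) [-15.2705   8.284   17.    ] 17.372711948401733 151.52095219406547
```

View pics/c_w19f.png

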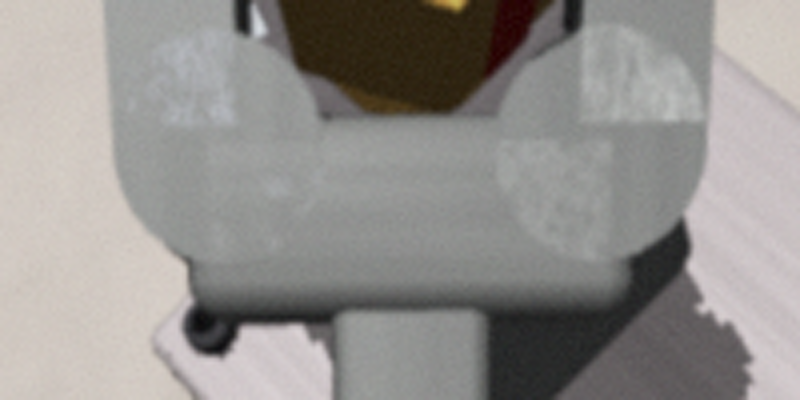

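View pics/c_w18f.png

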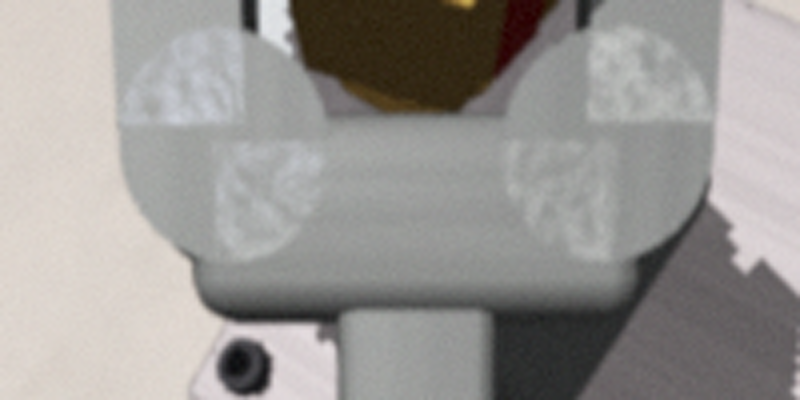

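Emit:
servo_tool(
  increments="-1.48 -0.09 0 0.12 0;-1.48 -0.09 0 0.12 0;-0.25 0 0 0.02 0;0 0 0 0 0",
)

```text
time_s: 36.9
eef_pos: [0.4461, 0.1355, 0.1228]
eef_rot: [0.256, -0.378, 0.889, -0.038]
wrist_force: [-0.7, -4.6, -3.1]
opening: 0.236
```

Run:
```python
from h import *
rad()
im,d,K,Rc,t=snap('wrist','w20')
c=cv2.resize(im[0:36,240:340],None,fx=8,fy=8,interpolation=cv2.INTER_CUBIC); cv2.imwrite('pics/c_w20.png',cv2.convertScaleAbs(c[:,:,::-1],None,1.8,10))
```

```text
t 36.9 q [-0.0692 -0.1973  2.3622  0.3399  0.5002  2.0087] pos [0.4461 0.1355 0.1228] F [-0.7 -4.6 -3.1] Tq [-0.72  0.7  -0.47] op 0.236
 tilt 30.01 az 14.7
nutpos [-63.5995 105.3312  16.2049] F [-3.1293 -4.2803 -1.7679] T [-0.6859  0.8643 -0.1487] toolx -148.84
R 123.04293435052553 ang 121.12378249023604 y-ang-expected(toolx-90)
```

View pics/c_w20.png

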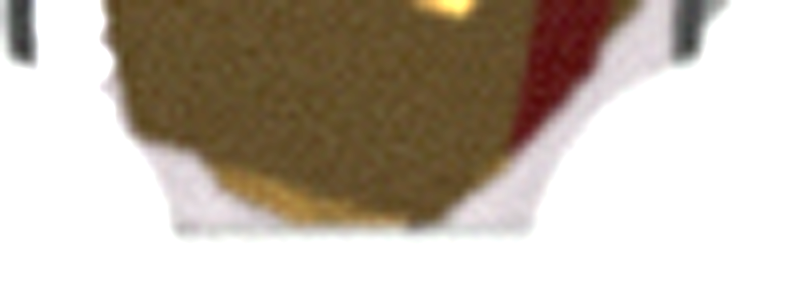

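Emit:
servo_tool(
  increments="0.06 0 0 -0.005 0;0 0 0 0 0",
)

```text
time_s: 37.2
eef_pos: [0.4457, 0.1351, 0.1227]
eef_rot: [0.256, -0.379, 0.888, -0.038]
wrist_force: [-0.6, -3.2, -2.1]
opening: 0.235
```

Run:
```python
from h import *
rad()
```

```text
t 37.2 q [-0.0711 -0.1985  2.3636  0.342   0.5005  2.0017] pos [0.4457 0.1351 0.1227] F [-0.6 -3.2 -2.1] Tq [-0.55  0.73 -0.28] op 0.235
 tilt 30.02 az 14.7
nutpos [-64.0889 104.9628  16.3192] F [-2.281  -2.906  -1.1391] T [-0.4371  0.8483 -0.0754] toolx -148.64
R 122.98200465508896 ang 121.4076719207137 y-ang-expected(toolx-90)
```

Emit:
servo_tool(
  increments="0.1 0 0 -0.008 0;0 0 0 0 0",
)

```text
time_s: 37.45
eef_pos: [0.4452, 0.1345, 0.1224]
eef_rot: [0.256, -0.383, 0.887, -0.039]
wrist_force: [-1.3, -3.4, -2.1]
opening: 0.238
```

Run:
```python
from h import *
rad()
```

```text
t 37.45 q [-0.0734 -0.1998  2.3655  0.3449  0.5005  1.9895] pos [0.4452 0.1345 0.1224] F [-1.3 -3.4 -2.1] Tq [-0.4   0.66 -0.25] op 0.238
 tilt 30.04 az 14.7
nutpos [-64.7736 104.556   16.3744] F [-2.9249 -2.9488 -0.7778] T [-0.3099  0.7386 -0.1088] toolx -148.2
R 122.99421324729954 ang 121.7786657694663 y-ang-expected(toolx-90)
```

Emit:
servo_tool(
  increments="0 0 -0.7 0 0;0 0 -0.7 0 0;0 0 0 0 0",
)

```text
time_s: 37.83
eef_pos: [0.4398, 0.1319, 0.136]
eef_rot: [0.258, -0.382, 0.886, -0.04]
wrist_force: [5.6, -6.3, -5.3]
opening: 0.235
```

Run:
```python
from h import *
rad()
im,d,K,Rc,t=snap('wrist','w21')
c=cv2.resize(im[0:36,240:340],None,fx=8,fy=8,interpolation=cv2.INTER_CUBIC); cv2.imwrite('pics/c_w21.png',cv2.convertScaleAbs(c[:,:,::-1],None,1.8,10))
```

```text
t 37.825 q [-0.0823 -0.2567  2.3739  0.3242  0.5447  2.0076] pos [0.4398 0.1319 0.136 ] F [ 5.6 -6.3 -5.3] Tq [-0.83  0.27 -0.67] op 0.235
 tilt 30.22 az 14.4
nutpos [-63.0768 103.4436  31.1321] F [ 0.6693 -7.5314 -6.4647] T [-0.9665  0.4777 -0.2193] toolx -148.2
R 121.15800521080457 ang 121.37357442221473 y-ang-expected(toolx-90)
```

View pics/c_w21.png

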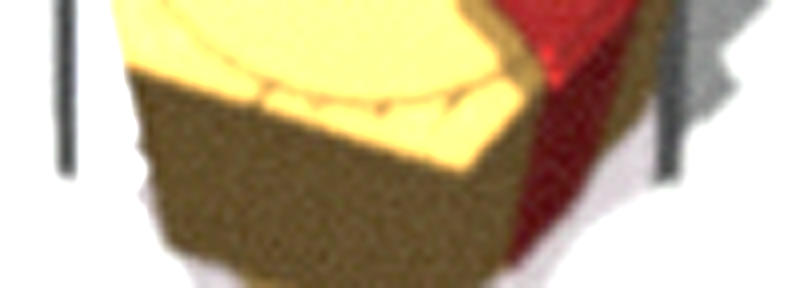

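Run:
```python
from h import *
im=load('w21')[0]; crop(im,(180,0,380,180),4,'c_w21f')
im,d,K,Rc,t=snap('scene','s21'); crop(im,(256,180,376,270),6.5,'c_s21')
```

```text
(no output)
```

View pics/c_w21f.png

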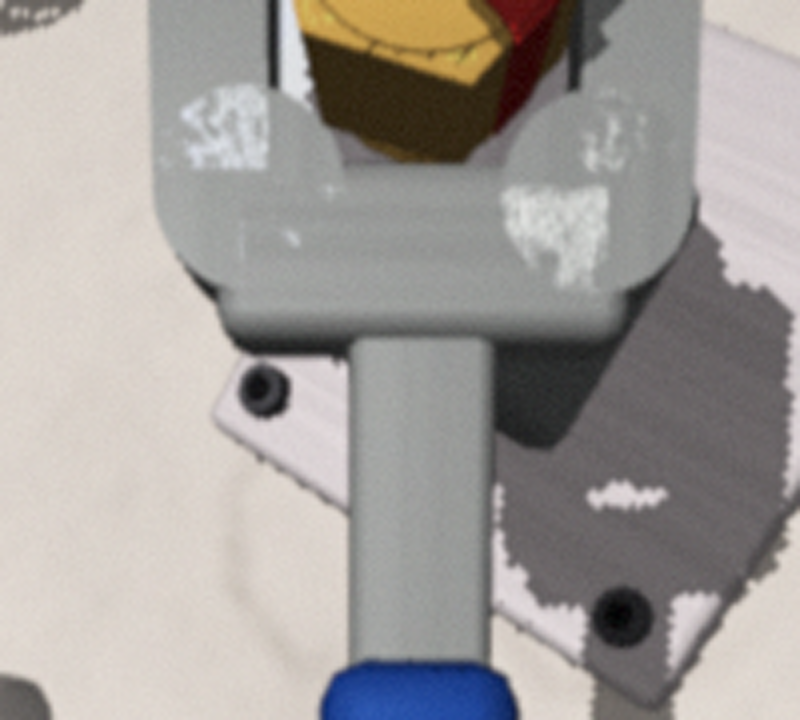

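View pics/c_s21.png

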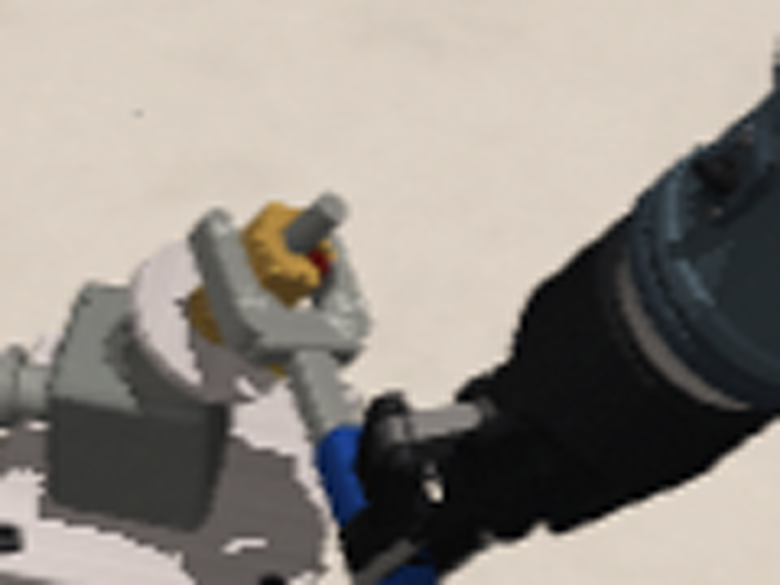

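Emit:
servo_tool(
  increments="0 0 0.7 0 0;0 0 0.7 0 0;0 0 0 0 0;0 0.6 0 0 0;0 0.6 0 0 0;0 0 0 0 0",
)

```text
time_s: 38.67
eef_pos: [0.4455, 0.1392, 0.1253]
eef_rot: [0.264, -0.38, 0.885, -0.046]
wrist_force: [15.2, -24.3, 0.0]
opening: 0.238
```

Run:
```python
from h import *
rad()
im,d,K,Rc,t=snap('wrist','w22')
crop(im,(180,0,380,120),4,'c_w22f')
```

```text
t 38.675 q [-0.05   -0.2082  2.3713  0.3205  0.4755  2.0322] pos [0.4455 0.1392 0.1253] F [ 15.2 -24.3   0. ] Tq [-3.21 -1.69 -2.76] op 0.238
 tilt 31.04 az 13.4
nutpos [-61.9843 109.0504  18.1648] F [  7.2987 -27.4344  -4.2053] T [-4.4411 -0.8048 -0.6238] toolx -148.24
R 125.43541558808789 ang 119.6139370418653 y-ang-expected(toolx-90)
```

View pics/c_w22f.png

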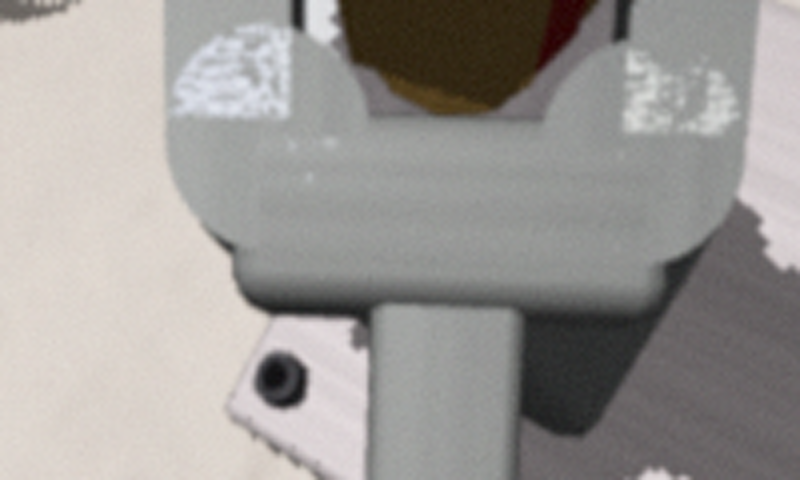

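Emit:
servo_tool(
  increments="0 0.2 -0.8 0 0;0 0.1 0.8 0 0;0 0.1 0.6 0 0;0 0 -0.6 0 0;0 0 0 0 0",
)

```text
time_s: 39.35
eef_pos: [0.4412, 0.1432, 0.1232]
eef_rot: [0.262, -0.381, 0.885, -0.044]
wrist_force: [13.1, -15.7, -0.6]
opening: 0.239
```

Run:
```python
from h import *
rad()
im,d,K,Rc,t=snap('wrist','w23')
crop(im,(180,0,380,120),4,'c_w23f')
```

```text
t 39.35 q [-0.0393 -0.2101  2.3767  0.3146  0.4743  2.0455] pos [0.4412 0.1432 0.1232] F [ 13.1 -15.7  -0.6] Tq [-2.06 -1.47 -1.37] op 0.239
 tilt 30.83 az 13.8
nutpos [-65.8078 114.0329  17.9517] F [  7.1654 -18.5381  -4.8853] T [-2.734  -0.8883 -0.0043] toolx -148.2
R 131.6592753605598 ang 119.98903427223223 y-ang-expected(toolx-90)
```

View pics/c_w23f.png

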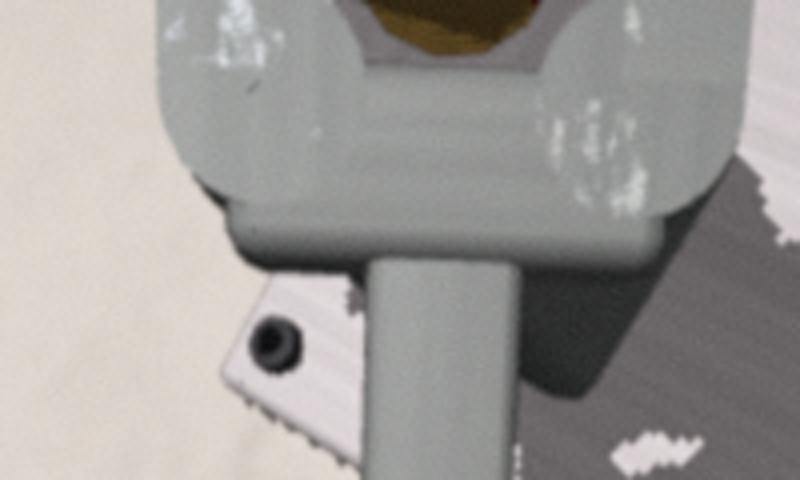

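Emit:
servo_tool(
  increments="0 -0.6 0 0 0;0.2 0 0 -0.015 0;0 0 0 0 0",
)

```text
time_s: 39.78
eef_pos: [0.4393, 0.1395, 0.1204]
eef_rot: [0.258, -0.389, 0.883, -0.043]
wrist_force: [4.4, -5.8, 0.9]
opening: 0.236
```

```bash
cat >> h.py <<'E'
def tf():
    o,M=tilt(); f=M.T@(np.array(o['wrist_force'])+[0,0,1.7]); p=nutcoord(o['eef_pos'])*1000;x=nutR()@M[:,0]
    print('tool-frame F (weight removed)',f,'T',M.T@o['torque'],'R',np.hypot(*p[:2]),'z',p[2],'toolx',np.degrees(np.arctan2(x[1],x[0])))
E
python3 - <<'E'
from h import *
tf()
E
```

```text
t 39.775 q [-0.0561 -0.2084  2.3792  0.3331  0.4859  1.9984] pos [0.4393 0.1395 0.1204] F [ 4.4 -5.8  0.9] Tq [-0.82 -0.54 -0.62] op 0.236
 tilt 30.29 az 14.4
tool-frame F (weight removed) [ 0.5477 -7.6951 -0.8358] T [1.1024 0.3397 0.0665] R 130.93714237927188 z 16.855715875253903 toolx -147.31190967733
```

Emit:
servo_tool(
  increments="0.07 0.4 0 -0.005 0;0 0.3 0 0 0;0 0.3 0 0 0;0 0 0 0 0",
)

```text
time_s: 40.28
eef_pos: [0.4363, 0.1438, 0.12]
eef_rot: [0.261, -0.39, 0.882, -0.047]
wrist_force: [12.4, -21.0, 0.1]
opening: 0.239
```

Run:
```python
from h import *
tf()
im,d,K,Rc,t=snap('wrist','w24')
crop(im,(180,0,380,120),4,'c_w24f')
```

```text
t 40.275 q [-0.0372 -0.2146  2.3881  0.3149  0.468   2.0263] pos [0.4363 0.1438 0.12  ] F [ 12.4 -21.    0.1] Tq [-2.74 -1.33 -2.49] op 0.239
 tilt 30.76 az 13.7
tool-frame F (weight removed) [  7.2482 -23.2835   2.0955] T [3.5368 1.6131 0.6173] R 136.10841281958798 z 17.482952495015727 toolx -147.07042056355533
```

View pics/c_w24f.png

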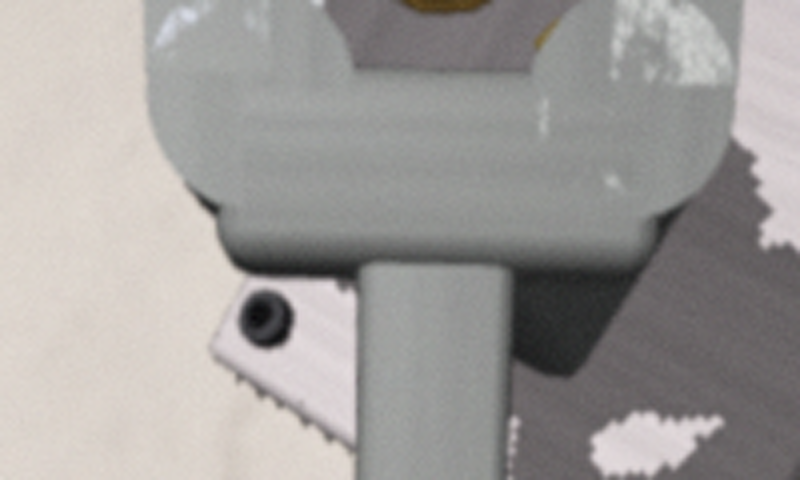

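Emit:
servo_tool(
  increments="0.2 0 0 -0.01 0;0 0.2 0 0 0;0 0.2 0 0 0;0 0 0 0 0",
)

```text
time_s: 40.83
eef_pos: [0.4254, 0.1484, 0.1131]
eef_rot: [0.255, -0.397, 0.881, -0.042]
wrist_force: [0.9, -0.8, -1.5]
opening: 0.237
```

Run:
```python
from h import *
tf()
im,d,K,Rc,t=snap('wrist','w25')
crop(im,(180,0,380,120),4,'c_w25f')
im,d,K,Rc,t=snap('scene','s25'); crop(im,(256,180,376,270),6.5,'c_s25')
```

```text
t 40.825 q [-0.0286 -0.2173  2.4027  0.3166  0.4721  2.0197] pos [0.4254 0.1484 0.1131] F [ 0.9 -0.8 -1.5] Tq [-0.03  0.45  0.07] op 0.237
 tilt 29.92 az 14.8
tool-frame F (weight removed) [-0.0447 -1.1906  0.1611] T [-0.3326  0.3061 -0.0236] R 148.43577171006228 z 16.12994737555519 toolx -146.4491479949245
```

View pics/c_w25f.png

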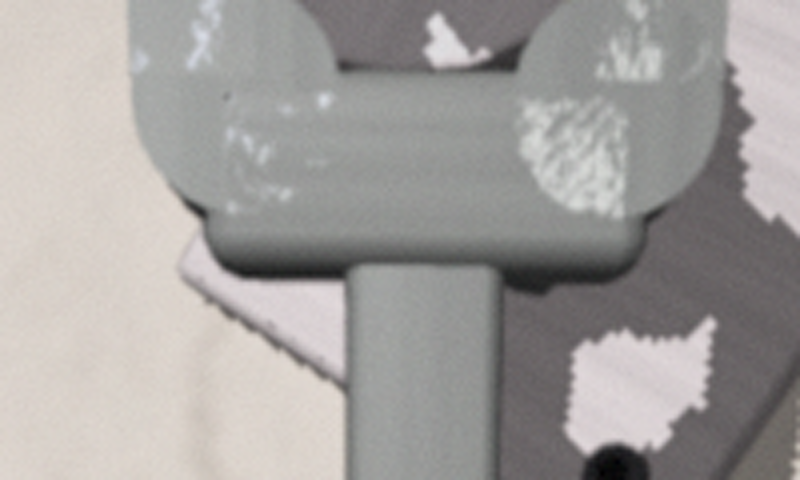

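View pics/c_s25.png

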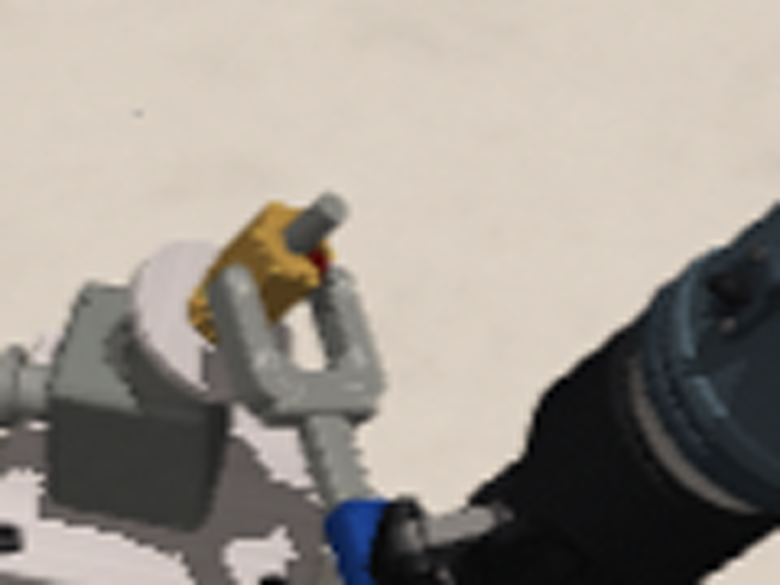

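Emit:
servo_tool(
  increments="0 1 0 0 0;0 1 0 0 0;0 0.7 -1 0 0;0 0 -4 0 0;0 0 -4 0 0;0 0 -4 0 0;0 0 0 0 0",
)

```text
time_s: 41.8
eef_pos: [0.3467, 0.1499, 0.223]
eef_rot: [0.26, -0.396, 0.88, -0.045]
wrist_force: [-0.3, -0.1, -2.0]
opening: 0.237
```

Run:
```python
from h import *
tf()
im,d,K,Rc,t=snap('wrist','w26')
im,d,K,Rc,t=snap('scene','s26'); crop(im,(246,180,346,255),8,'c_s26')
im,d,K,Rc,t=snap('top','t26'); crop(im,(215,195,295,255),9,'c_t26')
L=nutcoord(cloud(d,K,Rc,t))*1000
```

```text
t 41.8 q [-0.032  -0.7771  2.4607  0.1764  0.9495  2.1978] pos [0.3467 0.1499 0.223 ] F [-0.3 -0.1 -2. ] Tq [-0.03  0.42 -0.03] op 0.237
 tilt 30.57 az 14.5
tool-frame F (weight removed) [0.3676 0.1713 0.1145] T [-0.272   0.3114  0.0691] R 172.36440293745764 z 149.14117755578886 toolx -146.38861289490256
```

View pics/w26.png

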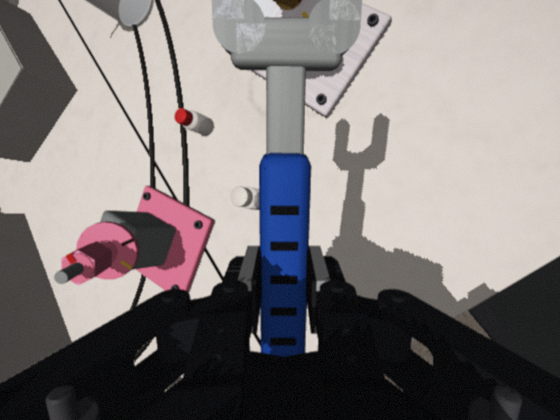

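View pics/c_s26.png

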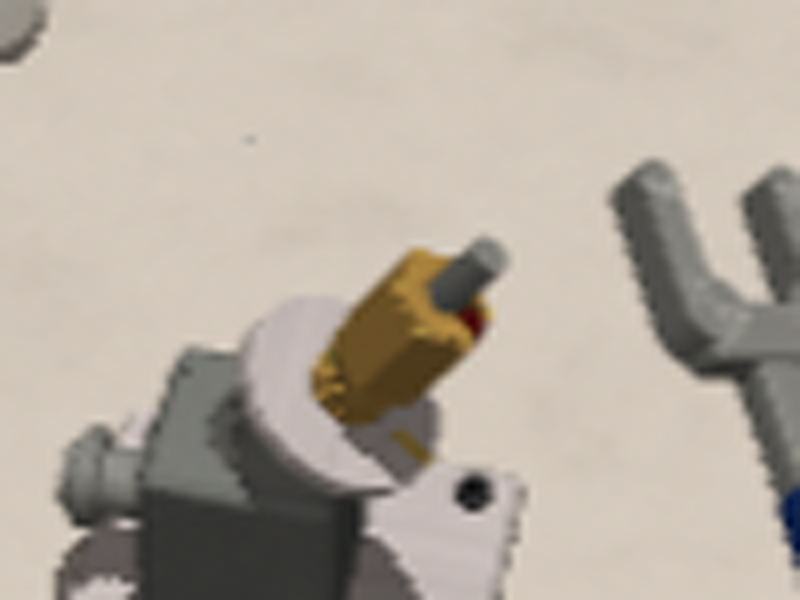

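View pics/c_t26.png

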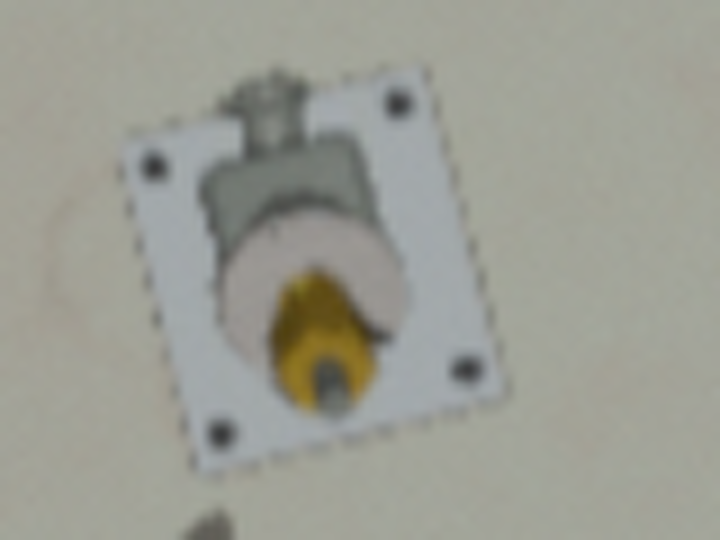

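Emit:
servo_tool(
  increments="-3.5 -3 0 0 0;-3.5 -3 0 0 0;0 0 0 0 0;0 0 0 0 0",
)

```text
time_s: 42.45
eef_pos: [0.4235, 0.1593, 0.2613]
eef_rot: [0.252, -0.396, 0.882, -0.041]
wrist_force: [-0.5, 0.2, -2.7]
opening: 0.236
```

Run:
```python
from h import *
from scipy.optimize import least_squares
tf()
snap('wrist','w27')
for n in('w9','w27'):
    im,d,K,Rc,t=load(n); L=nutcoord(cloud(d,K,Rc,t))*1000
    r=np.hypot(L[...,0],L[...,1]); top=((abs(L[...,2]-17)<3)&(r<22)).astype(np.uint8)
    cs,_=cv2.findContours(top,cv2.RETR_EXTERNAL,cv2.CHAIN_APPROX_NONE); 
    if not cs: print('none'); continue
    c=max(cs,key=len)[:,0]; b=L[c[:,1],c[:,0],:2]; b=b[np.hypot(b[:,0],b[:,1])>13]
    def f(p):
        q=b-p[:2]; a=np.arctan2(q[:,1],q[:,0])-p[2]; k=(a+np.pi/6)%(np.pi/3)-np.pi/6
        return np.hypot(q[:,0],q[:,1])*np.cos(k)-p[3]
    s=min((least_squares(f,[0,0,np.radians(a0),14.5],loss='soft_l1',f_scale=.5) for a0 in(0,15,30,45)),key=lambda s:s.cost)
    print(n,len(b),s.x[:2],'flatmid',np.degrees(s.x[2])%60,s.x[3],s.cost)
```

```text
t 42.45 q [ 0.0113 -0.5031  2.2485  0.1563  0.8981  2.2414] pos [0.4235 0.1593 0.2613] F [-0.5  0.2 -2.7] Tq [-0.02  0.44 -0.04] op 0.236
 tilt 29.65 az 14.9
tool-frame F (weight removed) [0.5675 0.7566 0.6295] T [-0.2863  0.3263  0.0784] R 134.3748222345393 z 144.0278274444064 toolx -146.5150430633589
w9 134 [0.3462 0.0603] flatmid 45.16053030560291 14.755137739715062 2.6666954817981017
w27 140 [ 0.1351 -0.0637] flatmid 45.91509654582647 14.801538658369111 8.061389387238844
```

View pics/w27.png

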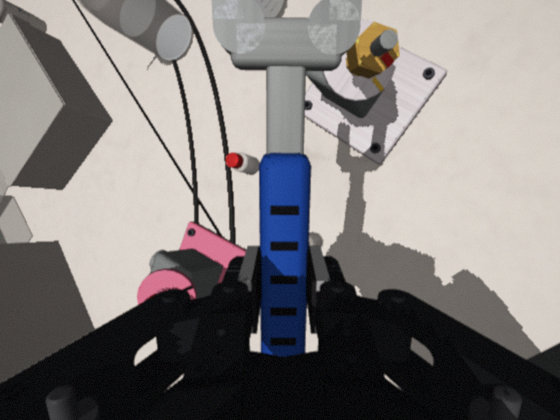

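Run:
```python
from h import *
im=load('w27')[0]; crop(im,(330,5,450,95),6.5,'c_w27')
```

```text
(no output)
```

View pics/c_w27.png

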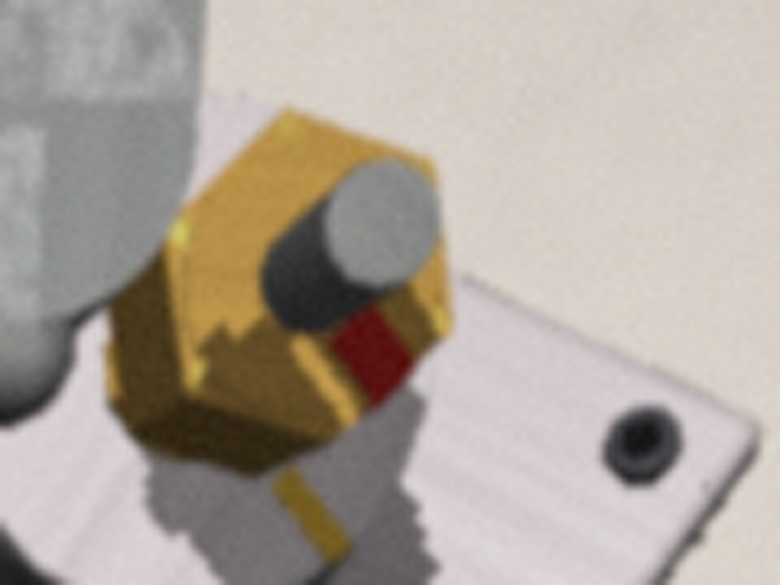

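Run:
```python
from h import *
o,M=tilt(); print(to_tool([.33,.075,.335])/3); a=np.radians(15); print('in',M.T@np.array([-np.cos(a),-np.sin(a),0])*5,'right',M.T@np.array([np.sin(a),-np.cos(a),0])*5)
```

```text
t 42.5 q [ 0.0112 -0.5049  2.2491  0.1562  0.8981  2.2414] pos [0.4234 0.1593 0.2617] F [-0.   0.1 -2.7] Tq [-0.03  0.41 -0.03] op 0.236
 tilt 29.71 az 14.9
[ 2.7498 -0.477  -3.9692]
in [ 3.6255  2.3903 -2.4783] right [ 2.7552 -4.1724  0.0064]
```

Emit:
servo_tool(
  increments="2.75 -0.5 -4 0 0;2.75 -0.5 -4 0 0;2.75 -0.5 -4 0 0;3.6 2.4 -2.5 0 0;3.6 2.4 -2.5 0 0;3.6 2.4 -2.5 0 0;3.6 2.4 -2.5 0 0;0 0 0 0 0",
)

```text
time_s: 43.5
eef_pos: [0.3202, 0.046, 0.3602]
eef_rot: [0.19, -0.404, 0.895, -0.022]
wrist_force: [0.8, 0.3, -1.4]
opening: 0.233
```

```bash
cat >> h.py <<'E'
def un():
    o,M=tilt(); p=o['eef_pos']; z=M[:,2]; a=np.arctan2(z[1],z[0]) 
    print('tcp az',np.degrees(np.arctan2(p[1],p[0])),'r',np.hypot(p[0],p[1]),'in(tilt az)',M.T@np.array([-np.cos(a),-np.sin(a),0])*5,'right',M.T@np.array([np.sin(a),-np.cos(a),0])*5)
E
python3 -c "
from h import *
un()"
```

```text
t 43.5 q [-0.5316 -0.8945  2.1999  0.2826  1.5725  1.8002] pos [0.3202 0.046  0.3602] F [ 0.8  0.3 -1.4] Tq [-0.01  0.35 -0.02] op 0.233
 tilt 22.0 az 17.6
tcp az 8.177654344827815 r 0.32351478050409915 in(tilt az) [ 3.9755  2.3845 -1.8734] right [ 2.5718 -4.2879 -0.    ]
```

Emit:
servo_tool(
  increments="3.4 3.3 -1.8 0 0;3.4 3.3 -1.8 0 0;3.6 2.9 -1.6 0 0;3.6 2.9 -1.4 0 0;3.6 2.9 -1.4 0 0;0 0 0 0 0",
)

```text
time_s: 44.25
eef_pos: [0.2672, 0.0013, 0.387]
eef_rot: [0.12, -0.413, 0.903, 0.013]
wrist_force: [0.0, 0.1, -1.6]
opening: 0.238
```

```bash
python3 -c "
from h import *
un()"
```

```text
t 44.25 q [-0.7745 -0.8943  2.1225  0.2431  1.8426  1.5836] pos [0.2672 0.0013 0.387 ] F [ 0.   0.1 -1.6] Tq [-0.01  0.18 -0.01] op 0.238
 tilt 13.88 az 30.8
tcp az 0.27832759193472356 r 0.26724077875857627 in(tilt az) [ 4.6083  1.5247 -1.1994] right [ 1.5706 -4.7469 -0.    ]
```

Emit:
servo_tool(
  increments="-1.5 4.45 0 0 0;-1.5 4.45 0 0 0;-1.3 4 0 0 0;4.6 1.5 -1.2 0 0;4.6 1.5 -1.2 0 0;4.6 1.5 -1 0 0;0 0 0 0 0",
)

```text
time_s: 45.12
eef_pos: [0.2156, 0.0882, 0.4254]
eef_rot: [0.057, -0.418, 0.907, 0.02]
wrist_force: [-0.2, 0.1, -1.5]
opening: 0.243
```

```bash
python3 -c "
from h import *
un()"
```

```text
t 45.125 q [-0.3111 -0.8943  2.034   0.1146  1.9435  2.012 ] pos [0.2156 0.0882 0.4254] F [-0.2  0.1 -1.5] Tq [ 0.05  0.13 -0.04] op 0.243
 tilt 6.9 az 44.5
tcp az 22.238701879281017 r 0.2329756822147875 in(tilt az) [ 4.9452  0.4283 -0.6011] right [ 0.4314 -4.9814  0.    ]
```

Emit:
servo_tool(
  increments="-0.35 4.2 0 0 0;-0.35 4.2 0 0 0;4.9 0.4 -0.6 0 0;4.9 0.4 -0.5 0 0;4.9 0.4 -0.4 0 0;0 0 0 0 0",
)

```text
time_s: 45.88
eef_pos: [0.1497, 0.1235, 0.4624]
eef_rot: [0.005, -0.419, 0.908, 0.007]
wrist_force: [-0.4, 0.6, -1.9]
opening: 0.237
```

```bash
python3 -c "
from h import *
un()"
```

```text
t 45.875 q [ 0.0031 -0.8941  1.9551  0.02    2.0773  2.2899] pos [0.1497 0.1235 0.4624] F [-0.4  0.6 -1.9] Tq [0.1  0.09 0.  ] op 0.237
 tilt 1.02 az 80.1
tcp az 39.525169351201875 r 0.19412983763273978 in(tilt az) [ 4.3038 -2.5435 -0.089 ] right [-2.5439 -4.3045 -0.    ]
```

Run:
```python
from h import *
un()
o=ctrl.get_obs();M=Rq(o['eef_rot']);print(M)
im,d,K,Rc,t=snap('wrist','w28')
L=((cloud(d,K,Rc,t)-o['eef_pos'])@M)*1000
hsv=cv2.cvtColor(im,cv2.COLOR_RGB2HSV)
near=(d>0)&(d<.25)&(abs(L[...,0])<32)&(L[...,1]<-5)&(L[...,2]>-20)&(L[...,2]<60)
blue=near&(hsv[...,0]>100)&(hsv[...,0]<128)&(hsv[...,1]>110)
steel=near&~blue&(L[...,1]<-55)
for n,m in(('blue',blue),('steel',steel)):
    q=L[m];A=np.c_[q[:,:2],np.ones(len(q))];s=np.linalg.lstsq(A,q[:,2],rcond=None)[0]
    for _ in range(5):
        r=abs(A@s-q[:,2])<1.2; s=np.linalg.lstsq(A[r],q[r,2],rcond=None)[0]
    print(n,len(q),r.sum(),s,np.percentile(q[r],[1,50,99],axis=0))
print(to_tool([.42,-.17,.25])/8)
```

```text
t 45.875 q [ 0.0031 -0.8941  1.9551  0.02    2.0773  2.2899] pos [0.1497 0.1235 0.4624] F [-0.4  0.6 -1.9] Tq [0.1  0.09 0.  ] op 0.237
 tilt 1.02 az 80.1
tcp az 39.525169351201875 r 0.19412983763273978 in(tilt az) [ 4.3038 -2.5435 -0.089 ] right [-2.5439 -4.3045 -0.    ]
[[-0.649  -0.7608  0.0031]
 [-0.7606  0.6489  0.0175]
 [-0.0153  0.0091 -0.9998]]
blue 5085 3981 [-0.0004 -0.0099  3.986 ] [[ -8.97   -52.0805   3.0826]
 [  0.3602 -31.5145   4.2687]
 [  9.7294  -5.3865   5.5261]]
steel 11570 9471 [ 0.0036  0.0549 15.7453] [[ -25.6771 -109.6345    9.0401]
 [   1.075   -95.6528   10.5209]
 [  27.937   -56.2815   13.0644]]
[ 0.6386 -4.9777  2.5913]
```

View pics/w28.png

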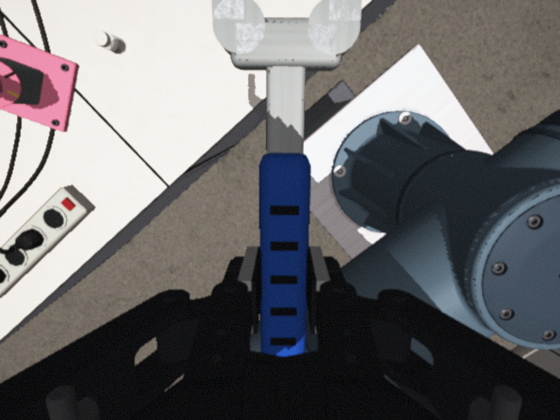

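Emit:
servo_tool(
  increments="-2 -4.5 0 0 0;-2 -4.5 0 0 0;0.65 -5 2.3 0 0;0.65 -5 2.5 0 0;0.65 -5 2.6 0 0;0.65 -5 2.6 0 0;0.65 -5 2.6 0 0;0 0 0 0 0",
)

```text
time_s: 46.92
eef_pos: [0.4132, -0.0903, 0.3284]
eef_rot: [0.002, -0.417, 0.909, 0.011]
wrist_force: [-0.8, 0.9, -1.5]
opening: 0.233
```

Run:
```python
from h import *
un(); print(to_tool([.42,-.17,.07]))
```

```text
t 46.925 q [-0.5091 -0.2314  1.8494  0.0157  1.5387  1.7706] pos [ 0.4132 -0.0903  0.3284] F [-0.8  0.9 -1.5] Tq [0.07 0.1  0.02] op 0.233
 tilt 1.25 az 104.8
tcp az -12.326228272520638 r 0.422959739438329 in(tilt az) [ 2.8379 -4.1151 -0.1091] right [-4.1161 -2.8386  0.    ]
[ 5.9236 -6.1706 25.6621]
```

Emit:
servo_tool(
  increments="3 -3.1 4.2 0 0;2.9 -3.1 4.2 0 0;0 0 4.3 0 0;0 0 4.3 0 0;0 0 4.3 0 0;0 0 4.3 0 0;0 0 0 0 0",
)

```text
time_s: 47.8
eef_pos: [0.4199, -0.1676, 0.0733]
eef_rot: [0.002, -0.419, 0.908, 0.011]
wrist_force: [0.1, 0.0, -1.0]
opening: 0.237
```

Run:
```python
from h import *
un(); print(to_tool([.42,-.17,.025]))
```

```text
t 47.8 q [-0.6532  0.1674  2.0282  0.0175  0.9626  1.6136] pos [ 0.4199 -0.1676  0.0733] F [ 0.1  0.  -1. ] Tq [ 0.07  0.1  -0.01] op 0.237
 tilt 1.26 az 101.6
tcp az -21.754966551796866 r 0.4521135937912447 in(tilt az) [ 3.0712 -3.944  -0.1097] right [-3.945 -3.072 -0.   ]
[ 0.2443 -0.2479  4.8286]
```

Emit:
servo_tool(
  increments="0 0 2 0 0;0 0 2 0 0;0 0 0.4 0 0;0 0 0 0 0;0 0 0 0 0",
)

```text
time_s: 48.42
eef_pos: [0.4232, -0.1704, 0.0333]
eef_rot: [0.005, -0.419, 0.908, 0.006]
wrist_force: [-0.1, 1.2, -1.1]
opening: 0.236
```

Run:
```python
from h import *
un()
```

```text
t 48.425 q [-0.6534  0.2536  2.0338  0.0184  0.8613  1.6115] pos [ 0.4232 -0.1704  0.0333] F [-0.1  1.2 -1.1] Tq [ 0.07  0.1  -0.  ] op 0.236
 tilt 0.89 az 79.2
tcp az -21.926993164833302 r 0.45624936018735385 in(tilt az) [ 4.3462 -2.4708 -0.078 ] right [-2.4711 -4.3467  0.    ]
```

Emit:
servo_tool(
  increments="0 0 0.2 0 0;0 0 0.1 0 0;0 0 0 0 0",
)

```text
time_s: 48.8
eef_pos: [0.4223, -0.1698, 0.0289]
eef_rot: [0.004, -0.419, 0.908, 0.007]
wrist_force: [0.5, 0.0, -1.9]
opening: 0.237
```

Run:
```python
from h import *
un()
```

```text
t 48.8 q [-0.6537  0.2625  2.0352  0.0184  0.8536  1.6112] pos [ 0.4223 -0.1698  0.0289] F [ 0.5  0.  -1.9] Tq [0.08 0.14 0.04] op 0.237
 tilt 0.97 az 87.2
tcp az -21.90411684152196 r 0.45511282455049545 in(tilt az) [ 3.9583 -3.0536 -0.0843] right [-3.054  -3.9589  0.    ]
```

Emit:
servo_tool(
  increments="0 0 0.2 0 0;0 0 0.1 0 0;0 0 0 0 0;0 0 0 0 0",
)

```text
time_s: 49.3
eef_pos: [0.4223, -0.1697, 0.026]
eef_rot: [0.004, -0.419, 0.908, 0.007]
wrist_force: [-1.0, -0.7, -1.0]
opening: 0.234
```

Run:
```python
from h import *
un()
```

```text
t 49.3 q [-0.6535  0.269   2.0354  0.0184  0.8467  1.6111] pos [ 0.4223 -0.1697  0.026 ] F [-1.  -0.7 -1. ] Tq [-0.03  0.05 -0.03] op 0.234
 tilt 0.96 az 86.9
tcp az -21.897436471789323 r 0.455143538658995 in(tilt az) [ 3.9721 -3.0356 -0.0837] right [-3.0361 -3.9727  0.    ]
```

Contact is just starting. I'll lower a touch more, then release.

Emit:
servo_tool(
  increments="0 0 0.12 0 0;0 0 0 0 0;0 0 0 0 0",
)

```text
time_s: 49.68
eef_pos: [0.4224, -0.1698, 0.0249]
eef_rot: [0.004, -0.419, 0.908, 0.007]
wrist_force: [0.3, 1.7, 1.8]
opening: 0.239
```

Run:
```python
from h import *
un()
```

```text
t 49.675 q [-0.6534  0.2715  2.0355  0.0185  0.8439  1.6111] pos [ 0.4224 -0.1698  0.0249] F [0.3 1.7 1.8] Tq [-0.1   0.11 -0.01] op 0.239
 tilt 0.95 az 86.1
tcp az -21.896722156675107 r 0.45524947377477215 in(tilt az) [ 4.0168 -2.9763 -0.083 ] right [-2.9767 -4.0174  0.    ]
```

Emit:
servo_tool(
  increments="0 0 0 0 0.4;0 0 0 0 0.7;0 0 0 0 0.7;0 0 -3 0 0.7;0 0 -5 0 1;0 0 -5 0 1;0 0 -5 0 1;0 0 -5 0 1;0 0 0 0 1",
)

```text
time_s: 50.8
eef_pos: [0.4242, -0.1752, 0.2593]
eef_rot: [0.006, -0.419, 0.908, 0.003]
wrist_force: [1.2, 0.1, -0.6]
opening: 1.0
```

Run:
```python
from h import *
from scipy.optimize import least_squares
un()
im,d,K,Rc,t=snap('wrist','w30')
P=cloud(d,K,Rc,t);hsv=cv2.cvtColor(im,cv2.COLOR_RGB2HSV)
m=(hsv[...,0]>100)&(hsv[...,0]<128)&(hsv[...,1]>110)&(P[...,2]<.05)&(P[...,2]>.005)&(P[...,0]>.3)&(P[...,0]<.6)&(P[...,1]<0)
q=P[m];A=np.c_[q[:,:2],np.ones(len(q))];s=np.linalg.lstsq(A,q[:,2],rcond=None)[0];print('blue plane',len(q),s,np.median(q,0))
snap('scene','s30'); im=snap('top','t30')[0]
```

```text
t 50.8 q [-0.6606 -0.1004  1.8757  0.0141  1.3666  1.6133] pos [ 0.4242 -0.1752  0.2593] F [ 1.2  0.1 -0.6] Tq [-0.   -0.   -0.06] op 1.0
 tilt 0.79 az 53.0
tcp az -22.43822681911998 r 0.4589394095064778 in(tilt az) [ 4.9903 -0.3041 -0.0691] right [-0.3041 -4.9907 -0.    ]
blue plane 1569 [-0.012  -0.0129  0.0231] [ 0.4246 -0.1712  0.0203]
```

View pics/s30.png

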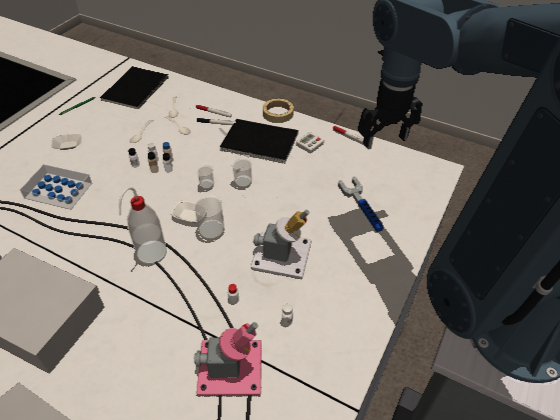

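View pics/w30.png

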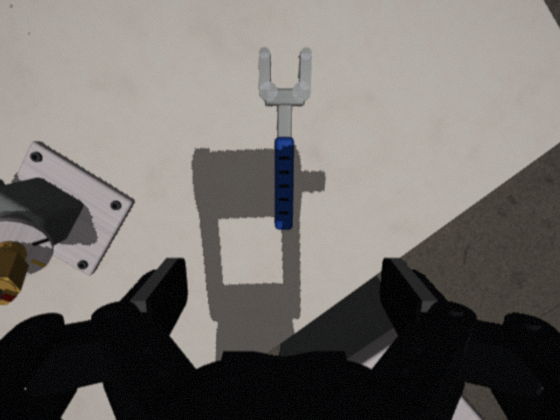

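```bash
python3 -c "
from h import *
print(ctrl.hand_in())"
```

```text
the job is handed in; nothing more can be done
None
```

The nut is tightened one flat beyond finger-tight, the wrench is lying flat on the bench clear of the stand, and the job was handed in at about 51 s.

**What I did:**
- **Finger-tight:** I used the arm's reach limit to tilt the tool onto the nut's axis and turned the nut about 63° clockwise by its stub. I released it with the red line measured at 225.2° (black line at 225°). I felt no torque rise at the stop.
- **Wrench:** I picked it up flat and put it over the nut from above, then turned it until the nut had moved about 60°. After pulling the wrench off, I tilted the tool back upright and laid the wrench down at light contact.

**Last checks:**
- **Nut:** after the wrench came off, the red line measured about 165.9° (yellow line at 165°), roughly 59.3° beyond finger-tight and not past the yellow line. That last fit was noisier than the earlier ones.
- **Wrench and surroundings:** the wrench is flat on the bench. The beaker, vials and timer look unmoved in the last scene picture.

**What went less smoothly:**
- **Early back-off:** I turned the wrench back about 13° to look at the nut, and the nut came back with it. I turned it forward again.
- **Jammed jaw:** the wrench had jammed on the nut. I freed it with pulls of up to about 28 N, during which it slipped about 6 mm in the grip.
- **Joint limits:** tilting at the reach limits left two joints a few thousandths of a rad past their printed ranges: joint 3 near 0.297 (0.3 printed) and joint 2 near -0.894 (-0.89 printed).

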